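# Hook out the tray, lay the blanks on the drying rails, start the timer

## Task

Use the drag hook to pull the shallow tray straight out from under the low shelf until it stands well clear in front of it, then set the hook back flat on its sole on the cork mat. Lay every wooden blank from the tray flat and square across the two narrow rails on top of the shelf, centred over them and not touching one another. When all of them lie there, press the timer's plunger down to its stop, and leave the cat figure, tape roll and glue stick where they are.

Things in the scene. Friction and masses are not known exactly. Their poses are not given: they have to be found in the camera images.
- shelf_front (a point): Fixed low plywood shelf on the bench, 306 wide (y), 160 deep (x), open at the front, with side walls and a back wall. The point lies at bench height in the middle of its front edge; own x points into the shelf (away from the robot), y along its front, z up. The underside of the deck is 120 above the bench, its top 132; the bay between the side walls is 286 wide.
- rails_mid (a point): Middle of the two drying rails on the shelf's deck, at the height of their tops (154 above the bench), 24 behind the front edge of the shelf. The rails are wooden, 8 thick, 22 high and 270 long, and run along own y; they stand at own x = -20 and +20 (40 between their centre lines). Own z is up.
- tote_mid (a point): Loose open plywood tray, 120 deep (x) by 250 wide (y) by 40 high, walls and floor 6 thick, 0.5 kg; the point is its centre, 20 above the bench. Own x points away from its front wall (the front wall's outer face is at x = -60, inner face at -54), z up. It starts under the shelf, front wall 10 to 26 behind the shelf's front edge. The blanks leave about 30 free behind the front wall.
- hook_grip (a point): Loose drag hook, 0.2 kg: a steel sole plate 80 long (x), 56 wide (y), 8 thick, on it an upright wooden handle block 70 long (x), 24 wide (y), its top 50 above the underside of the sole, and from the block's end a 10 mm steel bar along own +x to an upright steel blade. The point is the middle of the tool's handle end, 25 above the underside; own z up as it stands. The bar's underside is 37 above the sole's underside.
- hook_tip (a point): Bottom middle of the hook's blade, 120 along own +x from the middle of the handle and level with the sole's underside. The blade is 8 thick (x), 56 wide (y) and reaches 37 down from the bar.
- mat: Fixed cork mat, 210 long (x) by 120 wide (y), 3 thick, origin under its middle at bench height. The hook starts standing on it along its length, and is to be set back with sole and blade on it, either way round. Mat and timer stand one at the left front, one at the right front of the bench. Two fixed vices, 120 high, stand at the front and left edges (x 0.34, y -0.04 m; x 0.53, y 0.35 m).
- plunger_top (a point): Middle of the top of the timer's black plunger head, 32 across, 78 above the bench when up. The timer is a fixed grey domed puck 84 across and 42 high. The plunger moves straight down 14 to its stop, against a spring of about 2 N rising to 6 N, and springs back.
- plunger (a joint): Travel of the plunger in m: 0 up, 0.014 fully down at its stop.
- cat_figure: Bystander: flat wooden cat figure, 16 x 66 x 99, standing left of the shelf; origin at its underside. Leave it.
- tape_roll: Bystander: roll of tape, 83 across, 20 high; origin at its underside. Leave it. It lies between two fixed things to keep clear of: a standing flower board with bell toy (x 0.42 to 0.83 m, y -0.24 to -0.05 m, up to 0.47 m high), which separates the right front from the shelf, and a bin with its rim 0.09 m high (x over 0.50, y below -0.32 m).
- glue_stick: Bystander: blue and white glue stick, 24 x 91, lying at the right front; origin at its underside. Leave it.
- blank_1_mid (a point): Loose wooden blank, 25 x 70 x 12 (x, y, z), 30 g; the point is its centre, half-way up; own y is its long axis, z up. Two to four blanks are present, side by side in the tray with about 30 between them, long axis along the tray's x.
- blank_2_mid (a point): Blank, same as blank_1; may be absent.
- blank_3_mid (a point): Blank, same as blank_1; may be absent.
- blank_4_mid (a point): Blank, same as blank_1; may be absent.

How it is judged:
By the outcome, as a careful person would: the job done as asked, in the order asked, and still so for the second after the job is handed in, with the robot touching nothing.
Of blank_1, blank_2, blank_3, blank_4 only 2 to 4 are there at a start; the rules pass over those that are not, and their reading is None.
At some moment in a run one of hook, tote may be knocked a few centimetres aside while the robot is not near it.
Once in a run the grip may slacken for a moment while it holds something.
It also fails if it takes over 210 s, if anything falls off the work surface, if the arm or the gripper's body presses on something with over 40 N, if the wrist force passes 120 N, or if a joint passes its speed limit or range.

## Robot

A 6-joint arm with a two-finger parallel gripper is mounted at the origin on a cart in front of the work surface, level with it; the furniture and walls round the work are solid. World frame = base frame: x ahead of the robot, y to its left, z up, the work surface at z = 0. Lengths are in m, angles in rad, forces in N, time in s.
With the tool pointing down it reaches from about 0.275 to 0.875 m from the base axis. Payload 12.5 kg.
Tool frame: the origin (TCP) lies at the very end of the fingers, on their centre line; the grasp point (between the pads) lies 19 mm behind it (robot.grip_point_offset is the distance from the TCP to the grasp point, in m); z points along the fingers, x is the direction in which the jaws open and shut, and the axes are right-handed (so a half turn about z gives the same grasp; the last joint's range is limited). The gripper opens to 85 mm and grips with 20 to 120 N. Pads are 22 mm wide; open, the fingers measure 114 mm over their backs; the gripper's body (76 mm by 85 mm) begins 54 mm behind the grasp point. The pads swing forward as they close: fully open they stand 13 mm farther back than shut.
Start: joints at [1.24, 0.351, 1.652, -0, 1.139, -0.085], TCP at [0.134, 0.533, 0.231] pointing down, gripper open.
Joint ranges: [-2.75, 2.75], [-0.79, 2.1], [0.01, 2.65], [-1.57, 4.71], [0.07, 3.14], [-2.87, 2.87]. Speed limits (rad/s): [2.22, 2.22, 2.79, 3.14, 3.14, 3.14].

## Interface

Orientations are given as a unit quaternion [x, y, z, w].
In Python, from cell import sensors, vision, robot gives the robot as it stands.
- The arm moves only by the shell command python3 -m crank 'ROWS' [OPENING] [FORCE]. ROWS is text: rows parted by semicolons, each of 4 numbers parted by spaces: the shift along the world's x, y, z scaled (see below), then the turn about the world's z scaled (see below). A call has 1 to 10 rows; each row is the pose to reach, as a shift and turn from the pose commanded when the call began; what a row does not reach only later rows make up. The controller multiplies each number of a shift by 400 mm and each number of a turn by 90 degrees. A row lasts 1/8 s, in which the tool goes at most 62.5 mm and 10.7 degrees, less where a joint would pass 70% of its speed; a pose out of reach is approached as far as the arm can. A call with a number of a shift or a turn outside -1 to 1 is refused whole. A call with a gripper value outside its range is refused whole. OPENING is the closure, from 0 (fully open) to 1 (shut), set as the call begins (- or left out, the last holds). The fingers move at their own pace and stop on an object; FORCE is the grip in N (left out, the last holds). Time passes only in rows, so rows that repeat a pose let the fingers close. It gives the time, the measured TCP pose, the force and the opening at its end, in the units of the state.
- sensors.observe(): the state, without advancing time (a new reading comes with each control period).
- vision.get_image(name): name is "scene" or "top" or "wrist"; returns the picture (400x640x3 uint8, red, green, blue); there is no depth.
- vision.calibration(name): a dict with "intrinsics" (3x3 intrinsics, pixels), "T" (4x4, takes a point from camera to world coordinates). Camera axes: x right, y down, z forward; pixel columns grow to the right and rows downward; lengths in m; the calibration is good to about 2 mm. The wrist camera is an equidistant fisheye: a pixel r from the principal point sees the ray r / f radians off the axis. A picture is of the moment at which its call begins: read the wrist's pose just before it. calibration takes no time and is no camera call; for the wrist camera it gives the pose at the moment of the call.
- robot.close_job(): hands the job in, once; it reports no verdict.
The state is a dict: "time_s": time; "qpos": joint angles; "dq": joint speeds; "joint_efforts": joint torques, N m; "eef_pos": TCP position; "orientation": TCP orientation; "wrist_force": force on the tool from outside, world axes, zero at the start; "wrist_torque": the same for the moment, N m; "width": finger opening in m.
Only numpy, scipy, OpenCV 4.12 (cv2) and the standard library are available. Lean on these libraries where they do the work, as an engineer would, in place of code of your own. Each camera call takes 0.05 s, during which the arm holds its last target.

## Working session

There is one attempt and no reset: what is moved stays moved. The work goes in short steps, Python scripts to look and compute and a shell command to move; the robot and the scene stay as the last step left them, time stands still between calls to the robot, and variables do not carry over. Pictures are saved under pics/ and viewed, and the job is handed in when it is done.

```bash
ls; mkdir -p pics; cat > h.py <<'E'
import numpy as np, cv2
from cell import sensors, vision, robot
def snap(n,f):
    im=vision.get_image(n); cv2.imwrite('pics/'+f,im[:,:,::-1]); return im
def st():
    s=sensors.observe(); print('t',round(s['time_s'],2),'p',np.round(s['eef_pos'],4),'q',np.round(s['orientation'],3),'F',np.round(s['wrist_force'],1),'w',round(s['width'],4)); return s
def ray(n,u,v,cal=None):
    c=cal or vision.calibration(n); K=np.array(c['intrinsics']);T=np.array(c['T'])
    x=(u-K[0,2])/K[0,0]; y=(v-K[1,2])/K[1,1]
    if n=='wrist':
        r=np.hypot(x,y); d=np.array([np.sin(r)*x/max(r,1e-9),np.sin(r)*y/max(r,1e-9),np.cos(r)])
    else: d=np.array([x,y,1.])
    return T[:3,3],T[:3,:3]@d
def onz(n,u,v,z,cal=None):
    o,d=ray(n,u,v,cal); return o+d*(z-o[2])/d[2]
def proj(n,p,cal=None):
    c=cal or vision.calibration(n); K=np.array(c['intrinsics']);T=np.array(c['T'])
    q=T[:3,:3].T@(np.array(p)-T[:3,3])
    if n=='wrist':
        r=np.hypot(q[0],q[1]); a=np.arctan2(r,q[2]); x,y=a*q[0]/max(r,1e-9),a*q[1]/max(r,1e-9)
    else: x,y=q[0]/q[2],q[1]/q[2]
    return np.array([K[0,0]*x+K[0,2],K[1,1]*y+K[1,2]])
E
python3 - <<'E'
from h import *
st(); print(sensors.observe()['qpos'])
for n in('scene','top','wrist'):
    snap(n,n+'0.png'); c=vision.calibration(n); print(n,np.round(c['intrinsics'],1).tolist(),np.round(c['T'],3).tolist())
E
```

```text
pics
t 0.0 p [0.1337 0.5332 0.2308] q [ 0.788  0.615 -0.     0.   ] F [ 0.2 -0.9 -0.2] w 0.0853
[ 1.24044720e+00  3.51209099e-01  1.65241074e+00 -1.16123957e-05
  1.13905895e+00 -8.45997688e-02]
scene [[498.6, 0.0, 320.4], [0.0, 498.6, 201.9], [0.0, 0.0, 1.0]] [[-0.148, 0.72, -0.679, 1.582], [0.989, 0.108, -0.101, 0.054], [0.001, -0.686, -0.728, 1.2], [0.0, 0.0, 0.0, 1.0]]
top [[520.8, 0.0, 316.7], [0.0, 520.8, 206.9], [0.0, 0.0, 1.0]] [[0.278, -0.908, 0.314, -0.047], [-0.96, -0.26, 0.101, -0.298], [-0.01, -0.33, -0.944, 1.934], [0.0, 0.0, 0.0, 1.0]]
wrist [[309.7, 0.0, 322.1], [0.0, 309.7, 195.7], [0.0, 0.0, 1.0]] [[0.243, 0.937, 0.252, 0.07], [0.97, -0.235, -0.062, 0.55], [0.001, 0.26, -0.966, 0.372], [0.0, 0.0, 0.0, 1.0]]
```

View pics/scene0.png

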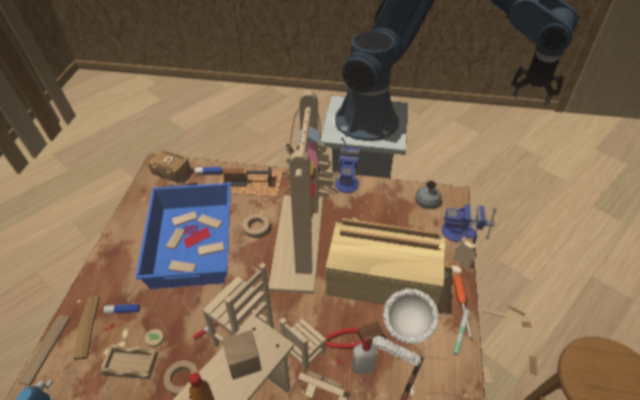

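View pics/top0.png

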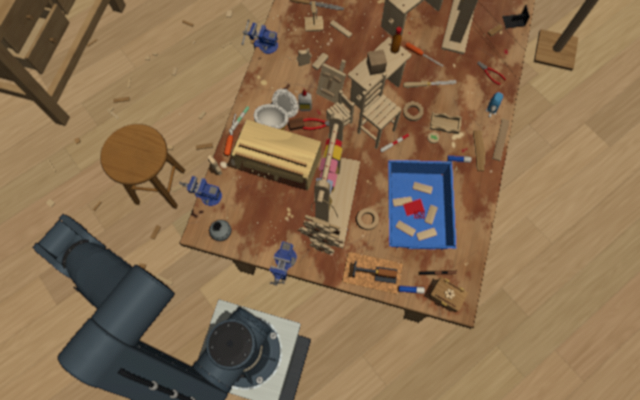

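View pics/wrist0.png

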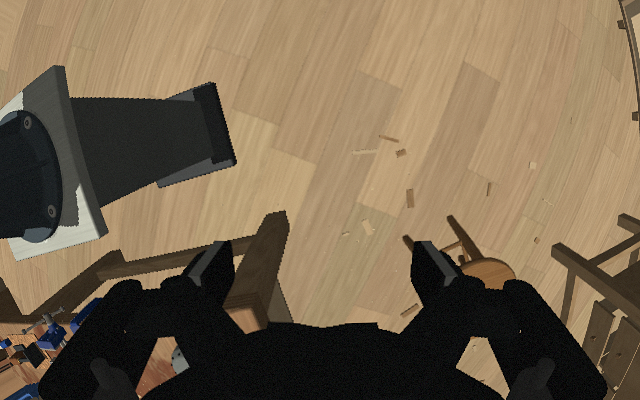

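The top view shows the mat and hook at about (372,271), the timer at (220,230) and the shelf at (275,155). I'll enlarge these next.

```bash
python3 - <<'E'
from h import *
im=cv2.imread('pics/top0.png'); cv2.imwrite('pics/c1.png',cv2.resize(im[235:310,330:470],None,fx=5.6,fy=5.6,interpolation=cv2.INTER_CUBIC))
cv2.imwrite('pics/c2.png',cv2.resize(im[110:260,180:330],None,fx=4,fy=4,interpolation=cv2.INTER_CUBIC))
im=cv2.imread('pics/scene0.png'); cv2.imwrite('pics/c3.png',cv2.resize(im[140:320,140:300],None,fx=3.3,fy=3.3,interpolation=cv2.INTER_CUBIC))
cv2.imwrite('pics/c4.png',cv2.resize(im[160:310,310:490],None,fx=4,fy=4,interpolation=cv2.INTER_CUBIC))
E
```

```text
(no output)
```

View pics/c1.png

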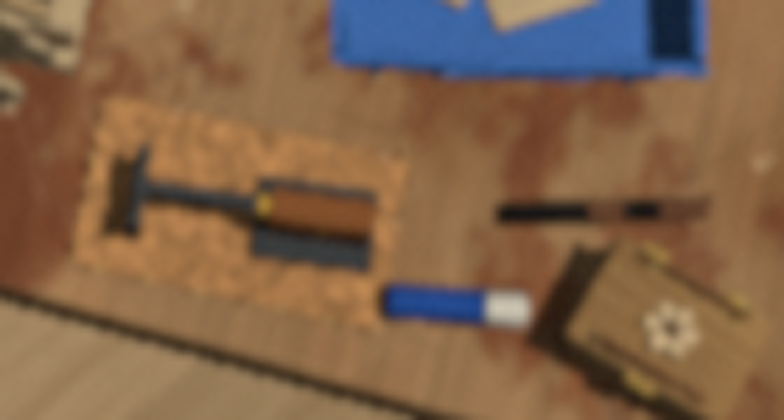

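View pics/c2.png

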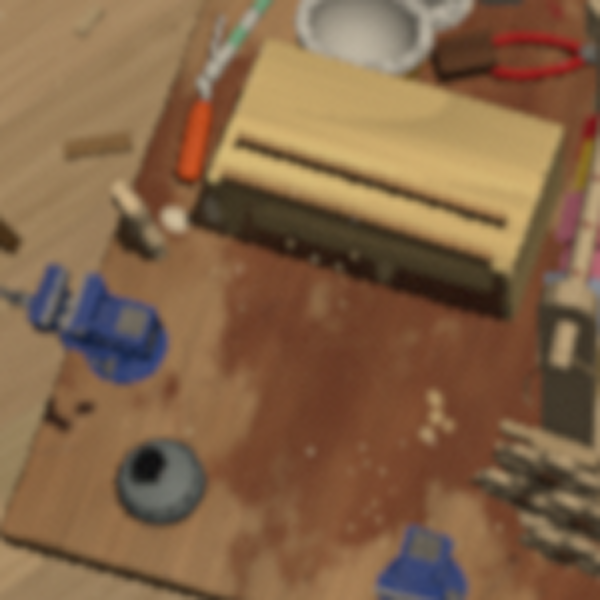

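View pics/c3.png

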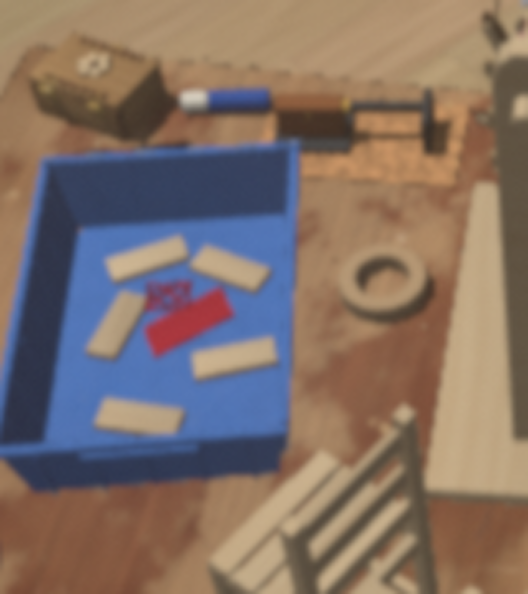

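View pics/c4.png

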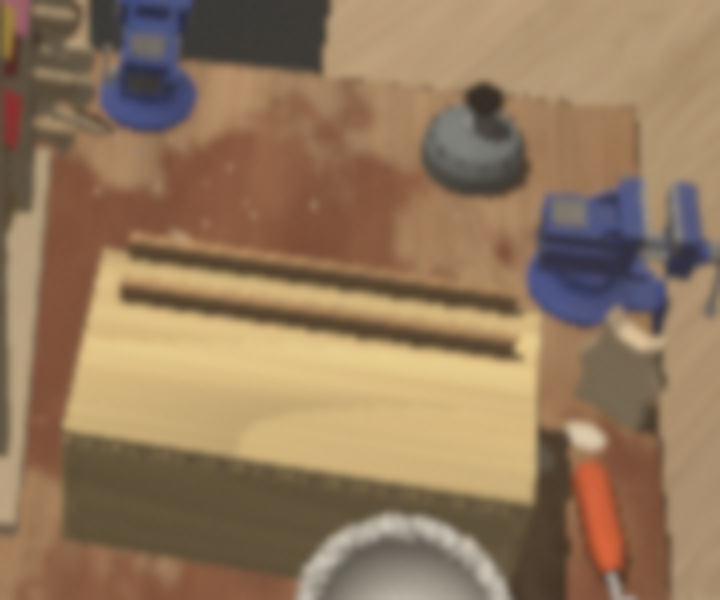

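Crop c1 shows the hook on the mat: blade at c1 (138,190), handle block (260–375, 190–240). Crop c2 shows the shelf, its rails and the timer.

```bash
python3 - <<'E'
from h import *
def c1(u,v,z): return np.round(onz('top',330+u/5.6,235+v/5.6,z),4)
def c2(u,v,z): return np.round(onz('top',180+u/4,110+v/4,z),4)
def c4(u,v,z): return np.round(onz('scene',310+u/4,160+v/4,z),4)
def c3(u,v,z): return np.round(onz('scene',140+u/3.3,140+v/3.3,z),4)
print('block top near blade',c1(258,203,.053),'far',c1(375,216,.053))
print('blade top',c1(143,190,.048)); print('mat corners',[c1(*p,.003) for p in((105,98),(405,158),(378,328),(78,262))])
print('sole far corners',c1(370,270,.011),c1(252,255,.011))
print('scene block: ',c3(274,98,.053),c3(350,104,.053),'bar end',c3(425,106,.05))
print('plunger top',c2(150,462,.078),c4(485,97,.078))
print('dome c2',c2(160,480,.02))
print('rails c2: front?',c2(240,140,.154),c2(505,222,.154),c2(215,182,.154),c2(490,262,.154))
print('rails c4: front',c4(132,236,.154),c4(516,302,.154),'back',c4(122,283,.154),c4(516,348,.154))
print('deck corners c4',c4(108,250,.132),c4(540,313,.132),c4(535,503,.132),c4(66,430,.132))
print('deck corners c2',c2(208,180,.132),c2(265,40,.132),c2(563,125,.132),c2(510,270,.132))
E
```

```text
block top near blade [ 0.3986 -0.3755  0.053 ] far [ 0.4113 -0.4509  0.053 ]
blade top [ 0.3873 -0.3011  0.048 ]
mat corners [array([ 0.4521, -0.2602,  0.003 ]), array([ 0.4677, -0.4653,  0.003 ]), array([ 0.3508, -0.4742,  0.003 ]), array([ 0.3385, -0.272 ,  0.003 ])]
sole far corners [ 0.3852 -0.4595  0.011 ] [ 0.3734 -0.382   0.011 ]
scene block:  [ 0.413  -0.4509  0.053 ] [ 0.4102 -0.372   0.053 ] bar end [ 0.3987 -0.2968  0.05  ]
plunger top [0.3976 0.236  0.078 ] [0.4058 0.2384 0.078 ]
dome c2 [0.3971 0.2373 0.02  ]
rails c2: front? [0.7033 0.2401 0.154 ] [ 0.691  -0.0249  0.154 ] [0.6556 0.2486 0.154 ] [ 0.6486 -0.0231  0.154 ]
rails c4: front [ 0.6616 -0.0185  0.154 ] [0.6823 0.246  0.154 ] back [ 0.7052 -0.0202  0.154 ] [0.7223 0.2455 0.154 ]
deck corners c4 [ 0.6579 -0.0353  0.132 ] [0.6708 0.2663 0.132 ] [0.8288 0.2597 0.132 ] [ 0.8168 -0.043   0.132 ]
deck corners c2 [0.6644 0.2624 0.132 ] [0.8212 0.2583 0.132 ] [ 0.8124 -0.0462  0.132 ] [ 0.6546 -0.04    0.132 ]
```

```bash
python3 -m crank '0.18 -0.3 0.2 -0.1; 0.36 -0.6 0.3 -0.2; 0.36 -0.6 0.3 -0.3; 0.36 -0.6 0.3 -0.35; 0.42 -0.75 0.3 -0.4; 0.45 -0.9 0.3 -0.5; 0.45 -1 0.3 -0.6; 0.45 -1 0.3 -0.7;0.45 -1 0.3 -0.75;0.45 -1 0.3 -0.75' 0.3 40
```

```text
time_s: 1.4
eef_pos: [0.3138, 0.1332, 0.3512]
orientation: [0.997, 0.073, -0.0, -0.0]
wrist_force: [0.1, 0.4, -0.0]
width: 0.0602
```

```bash
python3 -m crank '0 -0.15 0 0;0 -0.3 0 0;0 -0.45 0 0;0 -0.6 0 0;0 -0.75 0 0;0 -0.9 0 0;0 -1 0 0;0 -1 0 0;0 -1 0 0' && python3 -m crank '0.1 -0.12 0 0;0.2 -0.25 -0.1 0;0.24 -0.36 -0.2 0;0.24 -0.36 -0.3 0;0.24 -0.36 -0.3 0' ; python3 - <<'E'
from h import *
st(); snap('wrist','w1.png'); print(vision.calibration('wrist')['T'])
E
```

```text
time_s: 2.52
eef_pos: [0.3139, -0.2658, 0.351]
orientation: [0.997, 0.074, -0.0, -0.0]
wrist_force: [0.4, 0.1, -0.4]
width: 0.0597
time_s: 3.15
eef_pos: [0.4094, -0.4084, 0.2285]
orientation: [0.997, 0.074, -0.002, -0.003]
wrist_force: [0.2, 0.1, 0.5]
width: 0.0597
t 3.15 p [ 0.4094 -0.4084  0.2285] q [ 0.997  0.074 -0.002 -0.003] F [0.2 0.1 0.5] w 0.0597
[[ 0.98887494  0.14404975  0.03709488  0.40054749]
 [ 0.14874482 -0.95566255 -0.25413397 -0.34397774]
 [-0.00115775  0.25682438 -0.9664574   0.37282817]
 [ 0.          0.          0.          1.        ]]
```

View pics/w1.png

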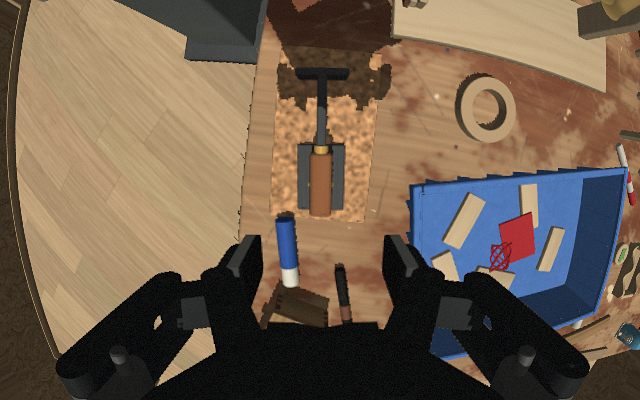

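The wrist view shows the hook clearly: block top from (310–331,151) to (310–331,216), and the blade top at (296–348,74). The glue stick is at (288,250), behind it.

```bash
python3 - <<'E'
from h import *
w=lambda u,v,z: np.round(onz('wrist',u,v,z),4)
print('blk ends',w(320.5,151,.053),w(320,216.5,.053)); print('blade top',w(296,73,.05),w(348.5,73,.05))
print('mat',w(283,96,.003),w(366,222,.003),w(271,220,.003), 'glue',w(286,215,.012),w(290,288,.012))
E
```

```text
blk ends [ 0.404 -0.381  0.053] [ 0.414  -0.4516  0.053 ]
blade top [ 0.367  -0.3039  0.05  ] [ 0.4203 -0.2959  0.05  ]
mat [ 0.3508 -0.3275  0.003 ] [ 0.4752 -0.4672  0.003 ] [ 0.355  -0.4827  0.003 ] glue [ 0.374  -0.4699  0.012 ] [ 0.3905 -0.5737  0.012 ]
```

```bash
python3 -m crank '0 -0.015 -0.15 0;0 -0.015 -0.3 0;0 -0.015 -0.4 0;0 -0.015 -0.46 0;0 -0.015 -0.5 0;0 -0.015 -0.525 0;0 -0.015 -0.525 0;0 -0.015 -0.525 0' && python3 -m crank '0 0 0 0;0 0 0 0;0 0 0 0;0 0 0 0;0 0 0 0;0 0 0 0' 0.9 80
```

```text
time_s: 4.2
eef_pos: [0.4102, -0.4169, 0.0223]
orientation: [0.997, 0.073, 0.0, 0.001]
wrist_force: [0.8, 0.6, -0.5]
width: 0.0599
time_s: 4.95
eef_pos: [0.41, -0.4168, 0.0219]
orientation: [0.997, 0.073, 0.0, 0.0]
wrist_force: [-0.2, 1.3, 5.9]
width: 0.0231
```

```bash
python3 -m crank '0 0 0.05 0;0 0 0.1 0;0 0 0.2 0;0 0 0.35 0;-0.1 0 0.5 0;-0.2 0 0.6 0;-0.27 0 0.6 0;-0.27 0 0.6 0;-0.27 0 0.6 0' && python3 - <<'E'
from h import *
st(); snap('wrist','w2.png')
E
```

```text
time_s: 6.08
eef_pos: [0.302, -0.4164, 0.262]
orientation: [0.997, 0.073, 0.0, 0.0]
wrist_force: [0.9, 1.0, -2.1]
width: 0.0225
t 6.08 p [ 0.302  -0.4164  0.262 ] q [0.997 0.073 0.    0.   ] F [ 0.9  1.  -2.1] w 0.0225
```

View pics/w2.png

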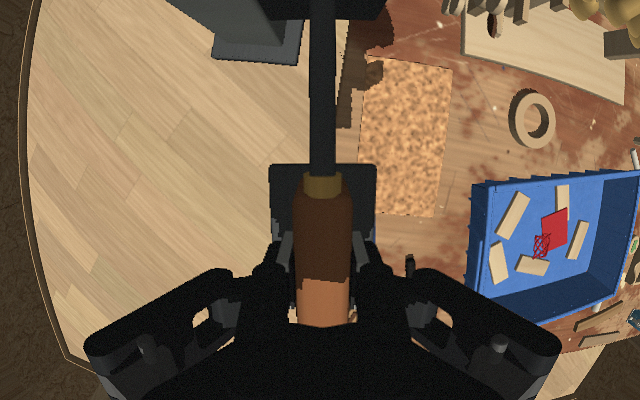

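The hook is held straight and level. I'm carrying it past the board.

```bash
python3 -m crank '0 0.1 0 0;0 0.2 0 0;0 0.3 0 0;0 0.4 0 0;0 0.5 0 0;0 0.6 0 0;0.01 0.7 0 0;0.02 0.8 0 0;0.02 0.9 0 0;0.02 1 0 0' && python3 -m crank '0.05 0.1 0 0;0.05 0.2 0 0;0.07 0.3 0 -0.05;0.09 0.34 0 -0.15;0.1 0.34 0 -0.25;0.1 0.34 0 -0.35;0.1 0.34 0 -0.45;0.1 0.34 0 -0.55;0.1 0.34 0 -0.65;0.1 0.34 0 -0.75' && python3 -m crank '0.02 0 0 -0.1;0.02 0 0 -0.2;0.02 0 0 -0.3;0.02 0 0 -0.36;0.02 0 0 -0.36;0.02 0 0 -0.36'; python3 - <<'E'
from h import *
st(); snap('wrist','w3.png'); snap('top','t3.png'); snap('scene','s3.png')
E
```

```text
time_s: 7.38
eef_pos: [0.3099, -0.0149, 0.2614]
orientation: [0.997, 0.074, 0.0, -0.0]
wrist_force: [1.2, -0.4, -1.2]
width: 0.0229
time_s: 8.62
eef_pos: [0.3498, 0.12, 0.2612]
orientation: [0.869, -0.495, -0.0, 0.0]
wrist_force: [-0.9, 0.2, -2.5]
width: 0.0223
time_s: 9.38
eef_pos: [0.3578, 0.1197, 0.2612]
orientation: [-0.699, 0.715, 0.0, -0.0]
wrist_force: [0.3, -0.5, -1.8]
width: 0.023
t 9.38 p [0.3578 0.1197 0.2612] q [-0.699  0.715  0.    -0.   ] F [ 0.3 -0.5 -1.8] w 0.023
```

View pics/w3.png

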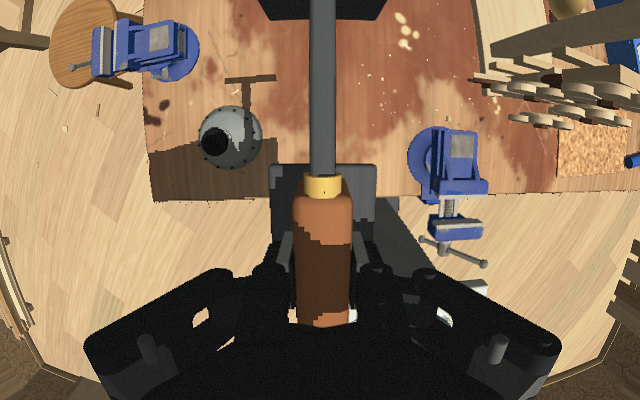

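```bash
python3 -m crank '0.1 0 0 0;0.2 0 0 0;0.3 0 0 0;0.4 0 0 0;0.4 0 0 0;0.4 0 0 0'; python3 - <<'E'
from h import *
st(); snap('wrist','w4.png'); im=cv2.imread('pics/t3.png')[120:220,190:330]
cv2.imwrite('pics/c5.png',cv2.resize(np.clip(im.astype(float)*2,0,255).astype(np.uint8),None,fx=5.6,fy=5.6,interpolation=cv2.INTER_CUBIC))
E
```

```text
time_s: 10.28
eef_pos: [0.5172, 0.1194, 0.2609]
orientation: [-0.698, 0.716, 0.0, -0.0]
wrist_force: [-0.6, -0.0, -1.5]
width: 0.0232
t 10.28 p [0.5172 0.1194 0.2609] q [-0.698  0.716  0.    -0.   ] F [-0.6 -0.  -1.5] w 0.0232
```

View pics/w4.png

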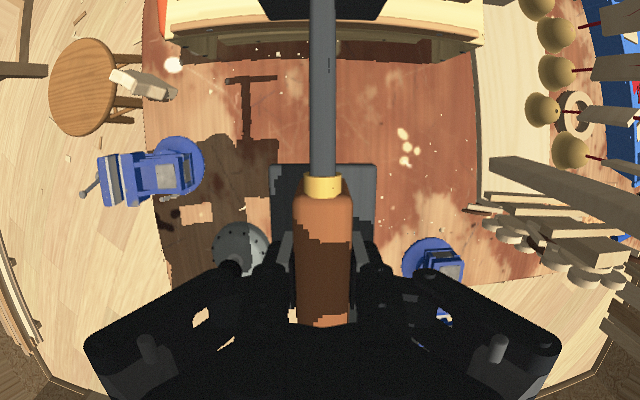

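View pics/c5.png

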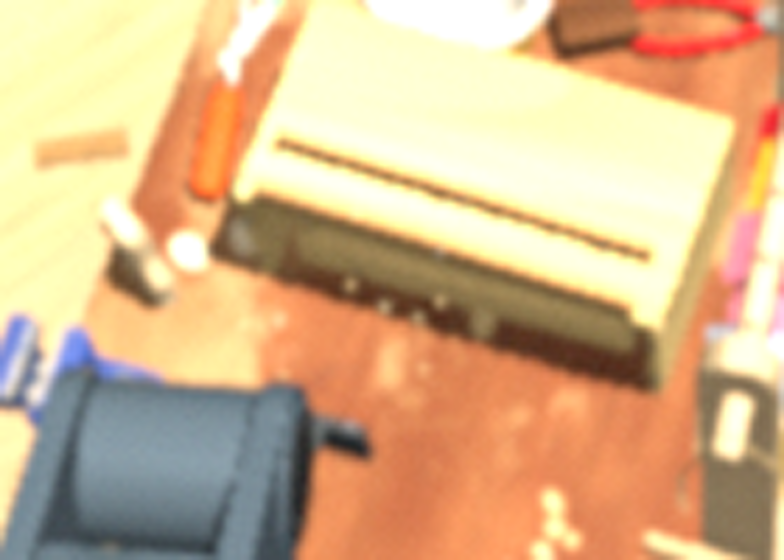

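The wrist view shows the shelf front, with the tray's front wall in shadow below it (rows 30–65). I'll enlarge that strip.

```bash
python3 - <<'E'
from h import *
im=cv2.imread('pics/w4.png')[0:90,140:500].astype(float)
for i,sl in enumerate((slice(0,180),slice(180,360))):
    cv2.imwrite(f'pics/c6{i}.png',cv2.resize(np.clip(im[:,sl]*2,0,255).astype(np.uint8),None,fx=4.4,fy=4.4,interpolation=cv2.INTER_CUBIC))
E
```

```text
(no output)
```

View pics/c60.png

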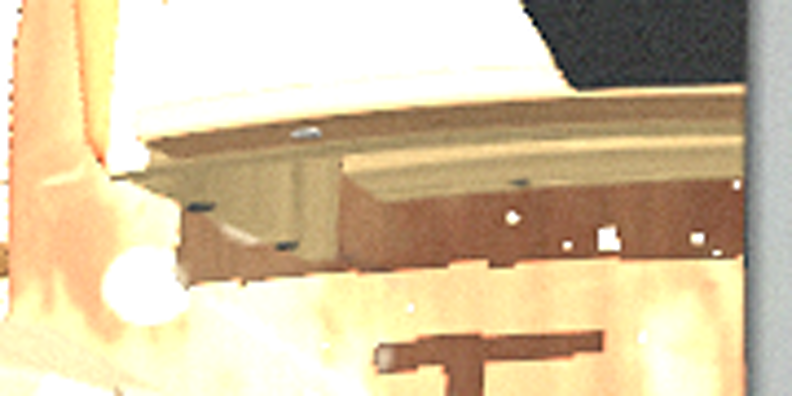

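View pics/c61.png

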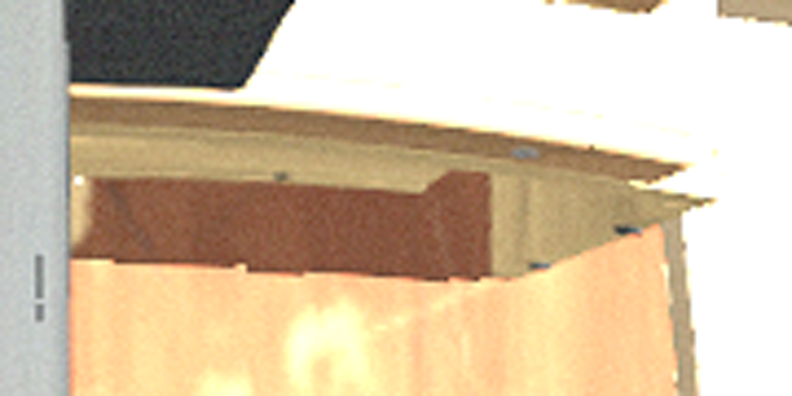

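```bash
python3 - <<'E'
from h import *
A=lambda x,y,z: np.round(onz('wrist',140+x/4.4,y/4.4,z),4)
B=lambda x,y,z: np.round(onz('wrist',320+x/4.4,y/4.4,z),4)
print('L top',A(345,158,.04),'bot',A(380,201,0)); print('R top',B(455,171,.04),'bot',B(423,192,0))
print('mid bot',A(740,182,0),B(75,178,0),'top?',A(740,143,.04),B(75,141,.04))
print('deck front low edge L',A(112,177,.12),'R',B(712,202,.12),'mid',A(740,136,.12),B(75,135,.12))
print('deck front top L',A(150,142,.132),'mid',A(740,88,.132),B(75,90,.132),'R',B(715,152,.132))
print('side wall bases',A(185,282,0),A(335,262,0),B(495,278,0),B(662,226,0))
E
```

```text
L top [0.6865 0.2408 0.04  ] bot [0.6825 0.243  0.    ]
R top [ 0.6761 -0.0047  0.04  ] bot [ 0.6788 -0.0077  0.    ]
mid bot [0.6793 0.1343 0.    ] [0.6797 0.0973 0.    ] top? [0.6808 0.1325 0.04  ] [0.6805 0.0991 0.04  ]
deck front low edge L [0.6687 0.2708 0.12  ] R [ 0.6554 -0.0405  0.12  ] mid [0.6608 0.1293 0.12  ] [0.6603 0.1033 0.12  ]
deck front top L [0.6714 0.2549 0.132 ] mid [0.6678 0.1286 0.132 ] [0.6667 0.1036 0.132 ] R [ 0.664  -0.0353  0.132 ]
side wall bases [0.6654 0.3088 0.    ] [0.6648 0.2577 0.    ] [ 0.6531 -0.0299  0.    ] [ 0.6757 -0.0886  0.    ]
```

```bash
python3 -m crank '-0.09 0 0 0;-0.175 0.006 -0.1 0;-0.175 0.006 -0.2 0;-0.175 0.006 -0.3 0;-0.175 0.006 -0.4 0;-0.175 0.006 -0.45 0;-0.175 0.006 -0.468 0;-0.175 0.006 -0.468 0;-0.175 0.006 -0.468 0'; python3 - <<'E'
from h import *
st(); snap('wrist','w5.png'); snap('scene','s5.png'); im=cv2.imread('pics/s5.png')[100:300,310:490]
cv2.imwrite('pics/c7.png',cv2.resize(im,None,fx=3,fy=3,interpolation=cv2.INTER_CUBIC))
E
```

```text
time_s: 11.45
eef_pos: [0.4483, 0.122, 0.0751]
orientation: [-0.698, 0.716, -0.0, 0.001]
wrist_force: [0.9, 0.4, -2.7]
width: 0.0231
t 11.45 p [0.4483 0.122  0.0751] q [-0.698  0.716 -0.     0.001] F [ 0.9  0.4 -2.7] w 0.0231
```

View pics/w5.png

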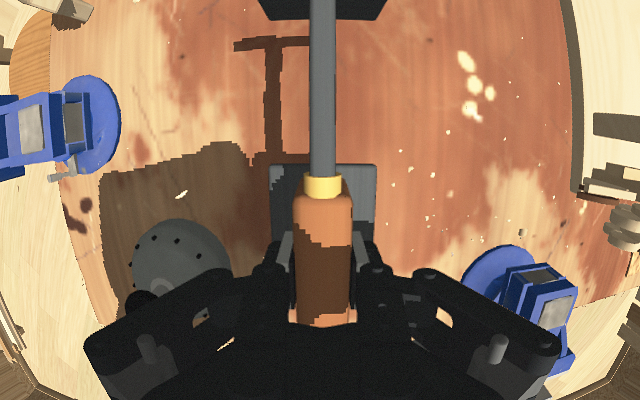

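View pics/c7.png

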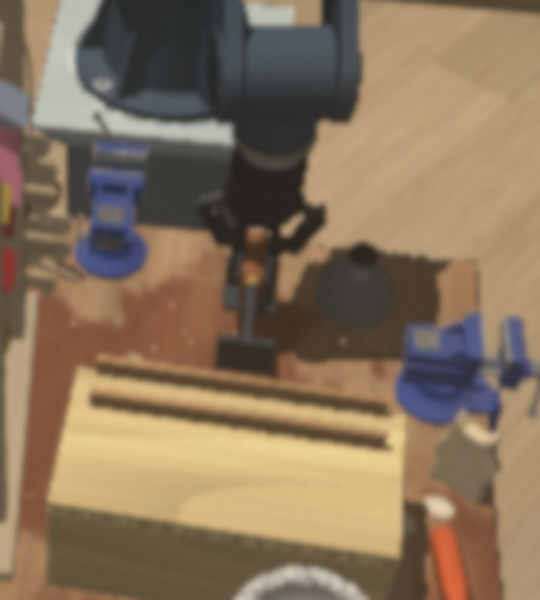

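```bash
python3 -m crank '0.1 0 0 0;0.2 0 0 0;0.25 0 0 0;0.29 0 0 0;0.32 0 0 0;0.33 0 0 0;0.33 0 0 0;0.33 0 0 0' && python3 -m crank '0 0 -0.04 0;0 0 -0.07 0;0 0 -0.09 0;0 0 -0.11 0;0 0 -0.115 0;0 0 -0.115 0'; python3 - <<'E'
from h import *
st(); snap('wrist','w6.png'); snap('top','t6.png'); im=cv2.imread('pics/t6.png')[120:240,190:330]
cv2.imwrite('pics/c8.png',cv2.resize(np.clip(im.astype(float)*1.8,0,255).astype(np.uint8),None,fx=4.8,fy=4.8,interpolation=cv2.INTER_CUBIC))
E
```

```text
time_s: 12.55
eef_pos: [0.5793, 0.1219, 0.0741]
orientation: [-0.698, 0.716, 0.0, -0.0]
wrist_force: [0.1, 0.8, -1.6]
width: 0.0228
time_s: 13.3
eef_pos: [0.5799, 0.1219, 0.0281]
orientation: [-0.698, 0.716, -0.0, 0.0]
wrist_force: [-0.2, -0.3, -1.6]
width: 0.0229
t 13.3 p [0.5799 0.1219 0.0281] q [-0.698  0.716 -0.     0.   ] F [-0.2 -0.3 -1.6] w 0.0229
```

View pics/w6.png

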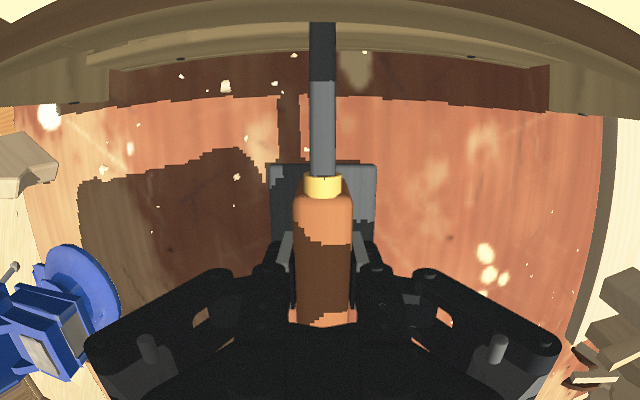

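View pics/c8.png

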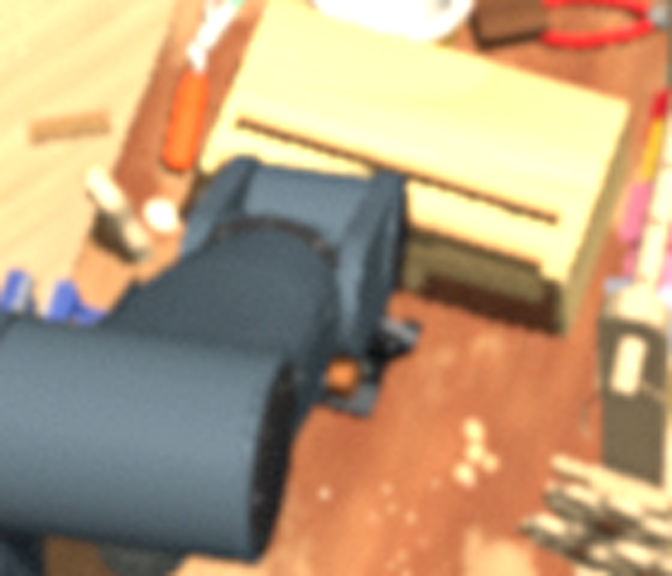

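No contact on the way down, so the blade is behind the front wall. Now pulling slowly.

```bash
python3 -m crank '-0.02 0 0 0;-0.04 0.002 0 0;-0.07 0.003 0 0;-0.1 0.004 0 0;-0.13 0.005 0 0;-0.16 0.006 0 0;-0.19 0.008 0 0;-0.22 0.009 0 0;-0.25 0.01 0 0;-0.28 0.011 0 0' && python3 -m crank '-0.03 0.001 0 0;-0.06 0.002 0 0;-0.09 0.003 0 0;-0.12 0.005 0 0;-0.15 0.006 0 0;-0.18 0.007 0 0;-0.21 0.008 0 0;-0.235 0.01 0 0;-0.245 0.01 0 0;-0.245 0.01 0 0'; python3 - <<'E'
from h import *
st(); snap('wrist','w7.png'); snap('scene','s7.png'); im=cv2.imread('pics/s7.png')[100:300,310:490]
cv2.imwrite('pics/c9.png',cv2.resize(im,None,fx=3,fy=3,interpolation=cv2.INTER_CUBIC))
E
```

```text
time_s: 14.65
eef_pos: [0.4671, 0.1263, 0.0281]
orientation: [-0.698, 0.716, -0.0, 0.0]
wrist_force: [3.7, 0.2, -1.1]
width: 0.0229
time_s: 15.9
eef_pos: [0.3689, 0.1302, 0.0279]
orientation: [-0.698, 0.716, 0.001, -0.001]
wrist_force: [-0.6, -0.1, -1.6]
width: 0.0229
t 15.9 p [0.3689 0.1302 0.0279] q [-0.698  0.716  0.001 -0.001] F [-0.6 -0.1 -1.6] w 0.0229
```

View pics/w7.png

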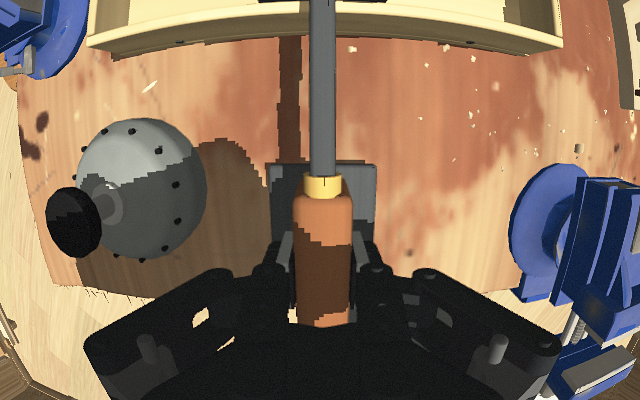

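View pics/c9.png

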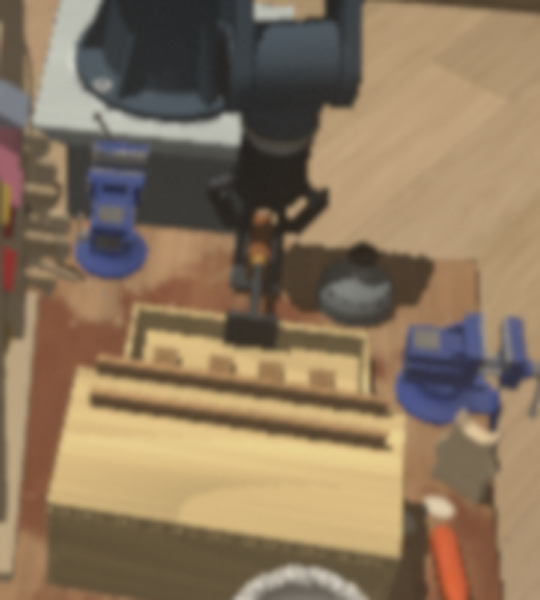

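The scene shows the tray out in front of the shelf with four blanks in it. I'll ease the blade off the wall, lift the hook and carry it back by the same route.

```bash
python3 -m crank '0.01 0 0 0;0.02 0 0 0;0.02 0 0.05 0;0.02 0 0.12 0;0.02 0 0.22 0;0.02 0 0.34 0;0.02 0 0.46 0;0 0 0.58 0;-0.02 -0.02 0.585 0.05;-0.02 -0.02 0.585 0.1' && python3 -m crank '0 0 0 0.1;0 0 0 0.2;0 0 0 0.3;0 0 0 0.4;0 0 0 0.5;0 0 0 0.6;0 0 0 0.7;0 0 0 0.8;0 0 0 0.9;0 0 0 1.0' && python3 -m crank '-0.05 -0.05 0 0.01;-0.1 -0.15 0 0.01;-0.13 -0.25 0 0.01;-0.13 -0.35 0 0.01;-0.13 -0.45 0 0.01;-0.13 -0.55 0 0.01;-0.13 -0.65 0 0.01;-0.13 -0.75 0 0.01;-0.13 -0.75 0 0.01'
python3 - <<'E'
from h import *
st(); snap('wrist','w8.png')
E
```

```text
time_s: 17.25
eef_pos: [0.3616, 0.122, 0.2627]
orientation: [0.753, -0.658, 0.0, -0.0]
wrist_force: [-0.3, -0.0, -2.5]
width: 0.0232
time_s: 18.5
eef_pos: [0.3618, 0.1222, 0.262]
orientation: [0.998, 0.068, -0.0, 0.0]
wrist_force: [-0.1, 0.3, -1.7]
width: 0.023
time_s: 19.62
eef_pos: [0.3096, -0.1796, 0.262]
orientation: [0.997, 0.072, -0.0, -0.0]
wrist_force: [0.9, 1.2, -2.0]
width: 0.0229
t 19.62 p [ 0.3096 -0.1796  0.262 ] q [ 0.997  0.072 -0.    -0.   ] F [ 0.9  1.2 -2. ] w 0.0229
```

View pics/w8.png

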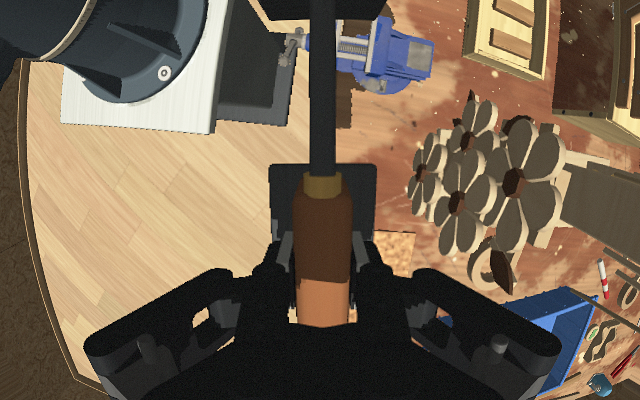

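```bash
python3 -m crank '0 -0.15 0 0;0 -0.3 0 0;0 -0.45 0 0;0 -0.58 0 0;0.1 -0.583 -0.05 0;0.2 -0.583 -0.15 0;0.251 -0.583 -0.28 0;0.251 -0.583 -0.4 0;0.251 -0.583 -0.48 0;0.251 -0.583 -0.53 0' && python3 -m crank '0 0 -0.02 0;0 0 -0.04 0;0 0 -0.05 0;0 0 -0.055 0;0 0 -0.055 0'
```

```text
time_s: 20.92
eef_pos: [0.4104, -0.4092, 0.0483]
orientation: [0.997, 0.074, -0.001, -0.001]
wrist_force: [-0.9, 0.4, -1.3]
width: 0.023
time_s: 21.55
eef_pos: [0.4103, -0.4111, 0.0283]
orientation: [0.997, 0.073, 0.0, 0.0]
wrist_force: [0.4, 0.0, -2.3]
width: 0.0228
```

```bash
python3 -m crank '0 0 -0.005 0;0 0 -0.01 0;0 0 -0.013 0;0 0 -0.013 0;0 0 -0.013 0'
```

```text
time_s: 22.18
eef_pos: [0.4102, -0.411, 0.0229]
orientation: [0.997, 0.073, 0.0, 0.0]
wrist_force: [0.1, 0.1, -1.3]
width: 0.023
```

```bash
python3 -m crank '0 0 -0.002 0;0 0 -0.004 0;0 0 -0.004 0'
```

```text
time_s: 22.55
eef_pos: [0.4102, -0.411, 0.0219]
orientation: [0.997, 0.073, 0.0, 0.0]
wrist_force: [-2.2, 2.9, 5.7]
width: 0.023
```

Contact: the sole is on the mat. Releasing to a 45 mm opening and lifting straight up.

```bash
python3 -m crank '0 0 0 0;0 0 0 0;0 0 0 0;0 0 0 0' 0.35 && python3 -m crank '0 0 0.05 0;0 0 0.12 0;0 0 0.25 0;0 0 0.4 0;-0.05 0 0.55 0;-0.1 0 0.65 0;-0.1 0 0.65 0;-0.1 0 0.65 0'; python3 - <<'E'
from h import *
st(); snap('wrist','w9.png')
E
```

```text
time_s: 23.05
eef_pos: [0.4102, -0.4109, 0.0212]
orientation: [0.997, 0.073, -0.0, -0.0]
wrist_force: [0.2, 0.1, -1.1]
width: 0.0556
time_s: 24.05
eef_pos: [0.3701, -0.4106, 0.2815]
orientation: [0.997, 0.073, 0.0, 0.0]
wrist_force: [-0.8, 0.5, -0.4]
width: 0.0554
t 24.05 p [ 0.3701 -0.4106  0.2815] q [0.997 0.073 0.    0.   ] F [-0.8  0.5 -0.4] w 0.0554
```

View pics/w9.png

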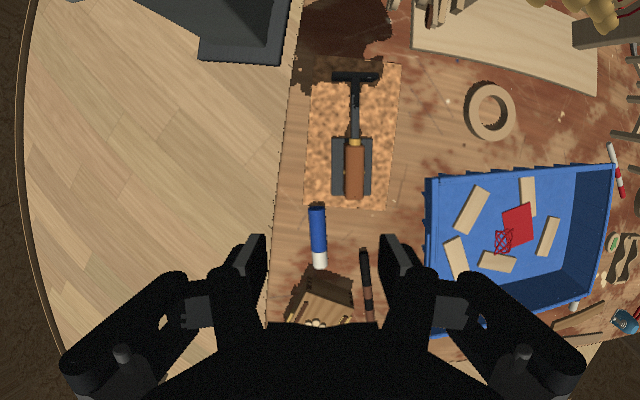

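The hook stands upright and flat on the mat, blade at (355,77) and block at (353,165). Now over to the tray.

```bash
python3 -m crank '-0.08 0 0.1 0;-0.15 0.05 0.1 0;-0.15 0.2 0.1 0;-0.15 0.35 0.1 0;-0.15 0.5 0.1 0;-0.15 0.65 0.1 0;-0.15 0.8 0.1 0;-0.15 0.95 0.1 0;-0.15 1 0.1 0;-0.15 1 0.1 0' && python3 -m crank '0 0.15 0 0.1;0.05 0.3 0 0.2;0.1 0.33 0 0.3;0.15 0.33 0 0.4;0.2 0.33 0 0.5;0.25 0.33 0 0.6;0.3 0.33 0 0.7;0.4 0.33 0 0.8;0.45 0.33 0 0.88;0.45 0.33 0 0.88' ; python3 - <<'E'
from h import *
st(); snap('wrist','w10.png')
E
```

```text
time_s: 25.35
eef_pos: [0.31, -0.0099, 0.3207]
orientation: [0.997, 0.075, -0.001, -0.0]
wrist_force: [-0.2, -0.5, 0.1]
width: 0.0557
time_s: 26.6
eef_pos: [0.4911, 0.1197, 0.32]
orientation: [0.722, 0.692, -0.001, -0.001]
wrist_force: [-0.7, 0.1, 0.3]
width: 0.0559
t 26.6 p [0.4911 0.1197 0.32  ] q [ 0.722  0.692 -0.001 -0.001] F [-0.7  0.1  0.3] w 0.0559
```

View pics/w10.png

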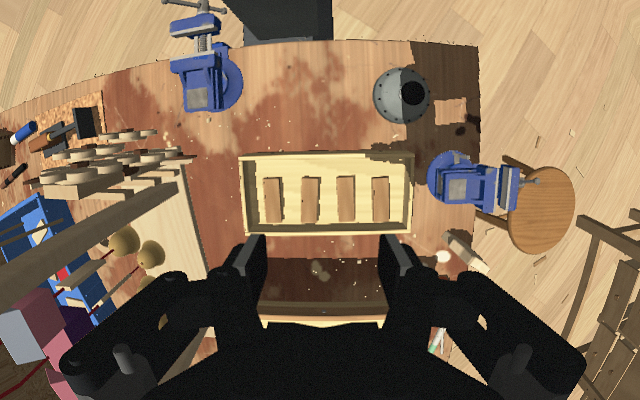

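This gives a full view of the tray: four brown blanks at columns about 273, 310, 346 and 380, rows 177–222. The timer is at (412,92).

```bash
cat >> h.py <<'E'
def blanks(im,roi,zt,thr=None,cal=None,amin=300,name='wrist'):
    """brown blank tops in roi(u0,u1,v0,v1); prints world centre/size/yaw of minAreaRect of ray-cast contour"""
    u0,u1,v0,v1=roi; g=cv2.cvtColor(im[v0:v1,u0:u1],cv2.COLOR_RGB2HSV)
    v=g[:,:,2]
    if thr is None: thr,_=cv2.threshold(v,0,255,cv2.THRESH_OTSU)
    m=((v<thr)&(v>60)).astype(np.uint8)*255; m=cv2.morphologyEx(m,cv2.MORPH_OPEN,np.ones((3,3)))
    cs,_=cv2.findContours(m,cv2.RETR_EXTERNAL,cv2.CHAIN_APPROX_NONE); out=[]
    for c in cs:
        if cv2.contourArea(c)<amin: continue
        P=np.array([onz(name,p[0]+u0,p[1]+v0,zt,cal)[:2] for p in c[:,0]],np.float32)
        (cx,cy),(a,b),th=cv2.minAreaRect(P*1000)
        if a<b: a,b,th=b,a,th+90
        print('thr',thr,'c',round(cx/1000,4),round(cy/1000,4),'size',round(a,1),round(b,1),'yaw',round((th+90)%180-90,1),'px',(c[:,0].mean(0)+[u0,v0]).round(0)); out.append((cx,cy,a,b,th))
    return m
E
python3 - <<'E'
from h import *
im=cv2.imread('pics/w10.png')[:,:,::-1]
m=blanks(im,(255,402,166,230),.018); cv2.imwrite('pics/m10.png',m)
w=lambda u,v,z: np.round(onz('wrist',u,v,z),4)
c=im[140:240,230:425]; cv2.imwrite('pics/c10.png',cv2.resize(c[:,:,::-1],None,fx=4,fy=4,interpolation=cv2.INTER_CUBIC))
E
```

```text
thr 165.0 c 0.5647 0.1272 size 228.1 65.6 yaw 87.3 px [315. 222.]
```

View pics/c10.png

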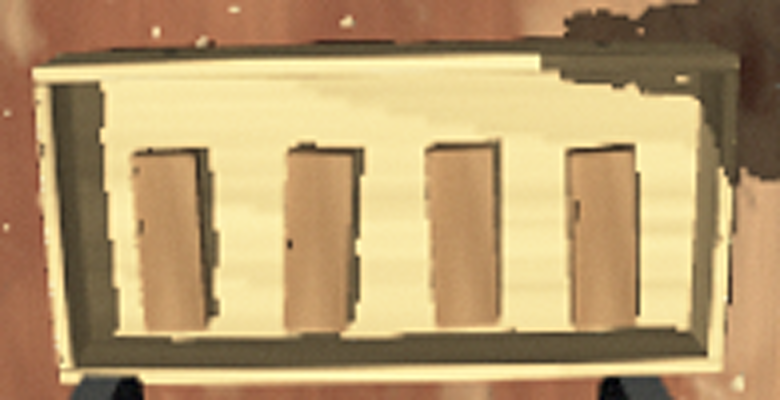

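```bash
python3 - <<'E'
import re
s=open('h.py').read().replace("m=((v<thr)&(v>60))","hh=g[:,:,0]; m=((v<225)&(v>120)&(hh<17)&(g[:,:,1]>60))"); open('h.py','w').write(s)
from h import *
im=cv2.imread('pics/w10.png')[:,:,::-1]
hsv=cv2.cvtColor(im,cv2.COLOR_RGB2HSV); print(hsv[200,273],hsv[200,310],hsv[200,290],hsv[200,380],hsv[227,300])
m=blanks(im,(255,402,166,230),.018); cv2.imwrite('pics/m10.png',m)
w=lambda x,y,z: np.round(onz('wrist',230+x/4,140+y/4,z),4)
print('tray front top corners',w(36,68,.04),w(738,55,.04),'back',w(62,382,.04),w(722,368,.04))
E
```

```text
[ 16 122 186] [ 15 121 185] [ 24  81 248] [ 16 118 190] [ 19 100  97]
thr 165.0 c 0.5479 0.0431 size 67.5 23.4 yaw -1.7 px [272. 199.]
thr 165.0 c 0.5531 0.2059 size 67.6 24.1 yaw 1.8 px [380. 199.]
thr 165.0 c 0.5496 0.0988 size 68.3 24.0 yaw -3.7 px [309. 200.]
thr 165.0 c 0.5499 0.1533 size 68.0 23.7 yaw 1.6 px [346. 198.]
tray front top corners [0.476  0.0048 0.04  ] [0.4821 0.2516 0.04  ] back [0.5939 0.0013 0.04  ] [0.5999 0.2492 0.04  ]
```

Four blanks measured, each about 68 x 24 seen and on a sensible spacing. The tray's back edge is about 64 mm clear of the shelf. Next I'll measure the rails from above.

```bash
python3 -m crank '0.12 0 0.05 0;0.24 0 0.05 0;0.35 0 0.05 0;0.35 0 0.05 0;0.35 0 0.05 0;0.35 0 0.05 0'; python3 - <<'E'
from h import *
st(); im=snap('wrist','w11.png'); c=im[90:270,200:450]; cv2.imwrite('pics/c11.png',cv2.resize(c[:,:,::-1],None,fx=3.2,fy=3.2,interpolation=cv2.INTER_CUBIC))
E
```

```text
time_s: 27.4
eef_pos: [0.6293, 0.121, 0.3419]
orientation: [0.722, 0.692, 0.0, 0.0]
wrist_force: [-0.8, 0.7, 0.1]
width: 0.0556
t 27.4 p [0.6293 0.121  0.3419] q [0.722 0.692 0.    0.   ] F [-0.8  0.7  0.1] w 0.0556
```

View pics/c11.png

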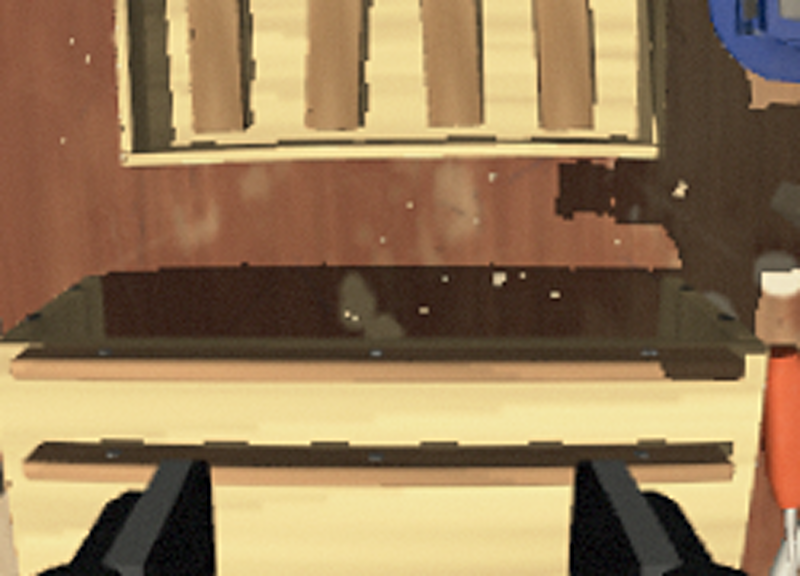

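```bash
python3 - <<'E'
from h import *
w=lambda x,y,z=.154: np.round(onz('wrist',200+x/3.2,90+y/3.2,z),4)
for n,l in dict(fr=[(14,360),(14,378),(375,361),(375,380),(660,360),(660,379),(744,379)],bk=[(26,461),(26,477),(375,465),(375,485),(732,462),(732,480)]).items():
    print(n,[w(*p).tolist()[:2] for p in l])
E
```

```text
fr [[0.6549, -0.0163], [0.6618, -0.0173], [0.6604, 0.1152], [0.6673, 0.1149], [0.6645, 0.2162], [0.6716, 0.2165], [0.6732, 0.2489]]
bk [[0.6944, -0.0178], [0.701, -0.0189], [0.6993, 0.1134], [0.7071, 0.1131], [0.7057, 0.2465], [0.7131, 0.2471]]
```

```bash
python3 -m crank '-0.1 -0.1 0 0;-0.205 -0.19 0 0;-0.205 -0.19 -0.1 0;-0.205 -0.19 -0.25 0;-0.205 -0.19 -0.4 0;-0.205 -0.19 -0.52 0;-0.205 -0.19 -0.62 0;-0.205 -0.19 -0.67 0;-0.205 -0.19 -0.67 0;-0.205 -0.19 -0.67 0' 0.6 40 ; python3 - <<'E'
from h import *
st(); im=snap('wrist','w12.png')
E
```

```text
time_s: 28.7
eef_pos: [0.5487, 0.0451, 0.0746]
orientation: [0.722, 0.692, 0.001, 0.001]
wrist_force: [-0.4, -0.5, -0.2]
width: 0.0342
t 28.7 p [0.5487 0.0451 0.0746] q [0.722 0.692 0.001 0.001] F [-0.4 -0.5 -0.2] w 0.0342
```

View pics/w12.png

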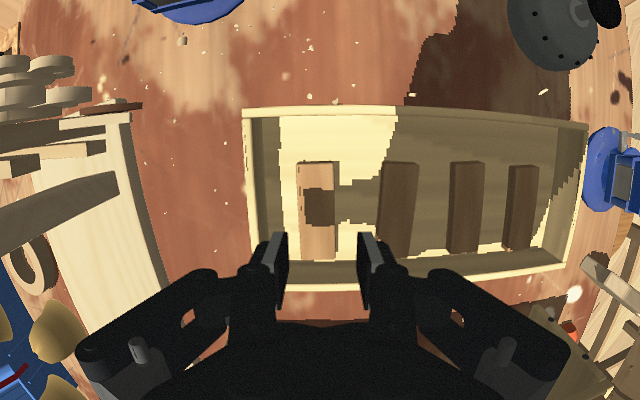

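Blank 1 is well in view at (318,210), and the fingers are centred near column 322. A quick check, then down.

```bash
python3 - <<'E'
from h import *
P=np.array([onz('wrist',u,v,.018)[:2] for u,v in((298,162),(338,162),(335.5,259),(300.5,259))]); print(P.round(4),P.mean(0).round(4))
E
python3 -m crank '0 -0.002 -0.05 0;0 -0.002 -0.09 0;0 -0.002 -0.12 0;0 -0.002 -0.14 0;0 -0.002 -0.155 0;0 -0.002 -0.162 0;0 -0.002 -0.162 0'
```

```text
[[0.5133 0.0317]
 [0.5144 0.0575]
 [0.5836 0.0539]
 [0.5826 0.029 ]] [0.5485 0.043 ]
time_s: 29.62
eef_pos: [0.5482, 0.0443, 0.0085]
orientation: [0.722, 0.692, -0.0, 0.0]
wrist_force: [0.6, -0.3, -0.8]
width: 0.0339
```

```bash
python3 -m crank '0 0 0 0;0 0 0 0;0 0 0 0;0 0 0 0' 0.9 40 && python3 -m crank '0 0 0.03 0;0 0 0.08 0;0 0 0.16 0;0 0 0.3 0;0 0 0.45 0;0 0 0.58 0;0 0 0.58 0'; python3 - <<'E'
from h import *
st(); im=snap('wrist','w13.png')
E
```

```text
time_s: 30.12
eef_pos: [0.5485, 0.0442, 0.0089]
orientation: [0.722, 0.692, 0.0, 0.0]
wrist_force: [0.4, -0.5, 6.3]
width: 0.0236
time_s: 31.0
eef_pos: [0.5496, 0.0443, 0.2451]
orientation: [0.722, 0.692, 0.003, 0.003]
wrist_force: [0.1, 0.1, -0.9]
width: 0.0239
t 31.0 p [0.5496 0.0443 0.2451] q [0.722 0.692 0.003 0.003] F [ 0.1  0.1 -0.9] w 0.0239
```

View pics/w13.png

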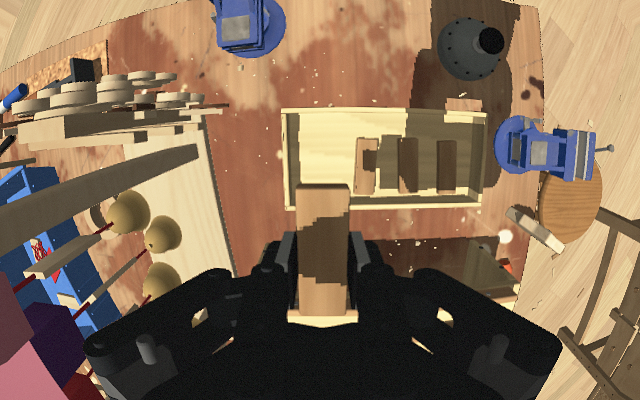

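Blank 1 is held square (width 24 mm). To keep the forearm away from the board, I'll use slots at rail y = -60, -5, +50 and +105 mm.

```bash
python3 -m crank '0.1 0.01 0 0;0.2 0.026 0 0;0.29 0.026 0 0;0.332 0.026 0 0;0.332 0.026 -0.05 0;0.332 0.026 -0.11 0;0.332 0.026 -0.16 0;0.332 0.026 -0.19 0;0.332 0.026 -0.2 0;0.332 0.026 -0.2 0'
```

```text
time_s: 32.3
eef_pos: [0.6812, 0.0547, 0.1608]
orientation: [0.722, 0.692, 0.0, 0.0]
wrist_force: [-1.0, -0.1, -0.2]
width: 0.0237
```

```bash
python3 -m crank '0 0 -0.003 0;0 0 -0.006 0;0 0 -0.008 0;0 0 -0.008 0'
```

```text
time_s: 32.8
eef_pos: [0.681, 0.0547, 0.1573]
orientation: [0.722, 0.692, 0.0, 0.0]
wrist_force: [-0.7, -0.6, 0.2]
width: 0.0238
```

```bash
python3 -m crank '0 0 -0.001 0;0 0 -0.002 0;0 0 -0.002 0'
```

```text
time_s: 33.17
eef_pos: [0.681, 0.0547, 0.1569]
orientation: [0.722, 0.692, 0.0, 0.0]
wrist_force: [-2.0, 0.1, 4.8]
width: 0.024
```

Contact made. Releasing a little, then rising and looking.

```bash
python3 -m crank '0 0 0 0;0 0 0 0;0 0 0 0' 0.6 && python3 -m crank '0 0 0.04 0;0 0 0.12 0;0 0 0.25 0;-0.05 0 0.4 0;-0.13 0 0.47 0;-0.13 0 0.47 0;-0.13 0 0.47 0'; python3 - <<'E'
from h import *
st(); im=snap('wrist','w14.png')
E
```

```text
time_s: 33.55
eef_pos: [0.681, 0.0547, 0.1563]
orientation: [0.722, 0.692, -0.0, -0.0]
wrist_force: [-0.4, -0.2, -0.9]
width: 0.034
time_s: 34.42
eef_pos: [0.6291, 0.0546, 0.3442]
orientation: [0.722, 0.692, -0.0, -0.0]
wrist_force: [-0.1, 0.6, -0.4]
width: 0.0344
t 34.42 p [0.6291 0.0546 0.3442] q [ 0.722  0.692 -0.    -0.   ] F [-0.1  0.6 -0.4] w 0.0344
```

View pics/w14.png

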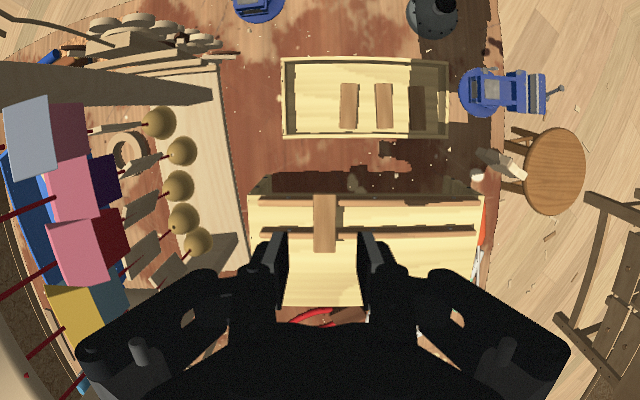

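Blank 1 lies across both rails at (325,223). The tray hasn't moved, with blanks at (348,106), (383,106) and (417,106).

```bash
python3 - <<'E'
from h import *
im=cv2.imread('pics/w14.png')[:,:,::-1]
c=im[80:270,240:490]; cv2.imwrite('pics/c14.png',cv2.resize(c[:,:,::-1],None,fx=3.2,fy=3.1,interpolation=cv2.INTER_CUBIC))
blanks(im,(290,443,68,128),.018)
E
```

```text
thr 164.0 c 0.5518 0.152 size 66.5 24.6 yaw 1.5 px [384. 106.]
thr 164.0 c 0.5507 0.098 size 67.3 23.8 yaw -5.1 px [348. 106.]
```

View pics/c14.png

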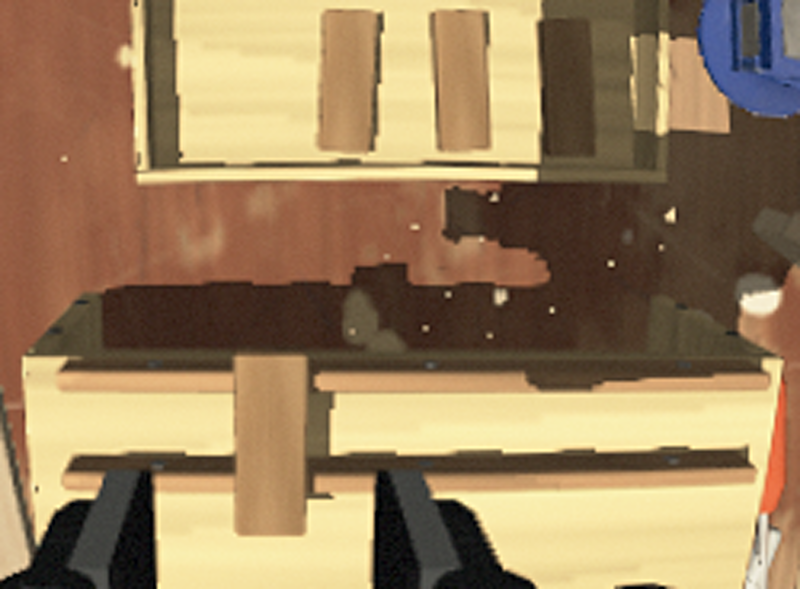

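```bash
python3 - <<'E'
from h import *
w=lambda x,y,z: onz('wrist',240+x/3.2,80+y/3.1,z)[:2]
P=np.array([w(x,y,.166) for x,y in((235,356),(308,356),(305,535),(235,535))]); print(P.round(4),P.mean(0).round(4))
for x0,y0,y1 in((70,368,389),(420,371,391),(75,470,488),(420,465,487)): print(w(x0,y0,.154).round(4),w(x0,y1,.154).round(4))
E
```

```text
[[0.6476 0.0455]
 [0.6486 0.0698]
 [0.7164 0.0669]
 [0.7153 0.0421]] [0.682 0.056]
[ 0.6529 -0.0132] [ 0.6608 -0.0139]
[0.6591 0.1093] [0.6666 0.1093]
[ 0.6925 -0.0153] [ 0.6998 -0.0161]
[0.6955 0.1096] [0.7044 0.1097]
```

```bash
python3 -m crank '-0.12 0.06 0 0;-0.198 0.11 0 -0.018;-0.198 0.11 -0.12 -0.018;-0.198 0.11 -0.26 -0.018;-0.198 0.11 -0.4 -0.018;-0.198 0.11 -0.53 -0.018;-0.198 0.11 -0.62 -0.018;-0.198 0.11 -0.67 -0.018;-0.198 0.11 -0.67 -0.018;-0.198 0.11 -0.67 -0.018' && python3 - <<'E'
from h import *
st(); im=snap('wrist','w15.png')
E
```

```text
time_s: 35.72
eef_pos: [0.5502, 0.0987, 0.0768]
orientation: [0.731, 0.682, 0.0, 0.0]
wrist_force: [-0.5, 0.4, -0.2]
width: 0.034
t 35.73 p [0.5502 0.0987 0.0768] q [0.731 0.682 0.    0.   ] F [-0.5  0.4 -0.2] w 0.034
```

View pics/w15.png

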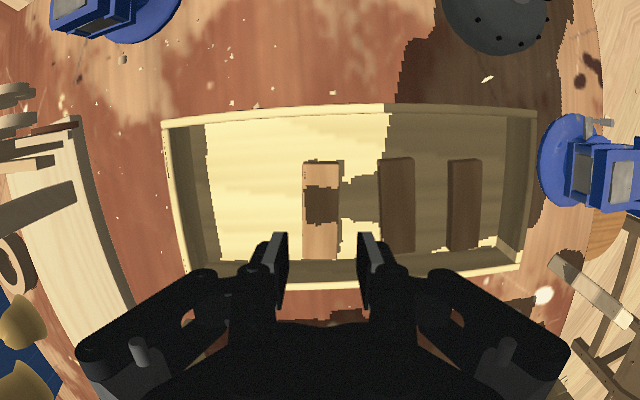

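Aligned, with the blank at columns 302–339. Down, grip, lift.

```bash
python3 -m crank '0 0 -0.05 0;0 0 -0.09 0;0 0 -0.12 0;0 0 -0.145 0;0 0 -0.16 0;0 0 -0.169 0;0 0 -0.169 0' && python3 -m crank '0 0 0 0;0 0 0 0;0 0 0 0;0 0 0 0' 0.9 40 && python3 -m crank '0 0 0.03 0;0 0 0.08 0;0 0 0.16 0;0 0 0.3 0;0 0 0.45 0;0 0 0.58 0;0 0 0.58 0' && python3 - <<'E'
from h import *
st(); im=snap('wrist','w16.png')
E
```

```text
time_s: 36.65
eef_pos: [0.5498, 0.0987, 0.0089]
orientation: [0.731, 0.682, -0.0, -0.0]
wrist_force: [-0.1, -0.1, 0.4]
width: 0.0343
time_s: 37.15
eef_pos: [0.5501, 0.0987, 0.0093]
orientation: [0.731, 0.682, 0.0, 0.0]
wrist_force: [-0.7, -0.0, 6.8]
width: 0.0236
time_s: 38.02
eef_pos: [0.5512, 0.0988, 0.2455]
orientation: [0.731, 0.682, 0.003, 0.002]
wrist_force: [0.8, 0.4, -1.0]
width: 0.0237
t 38.02 p [0.5512 0.0988 0.2455] q [0.731 0.682 0.003 0.002] F [ 0.8  0.4 -1. ] w 0.0237
```

View pics/w16.png

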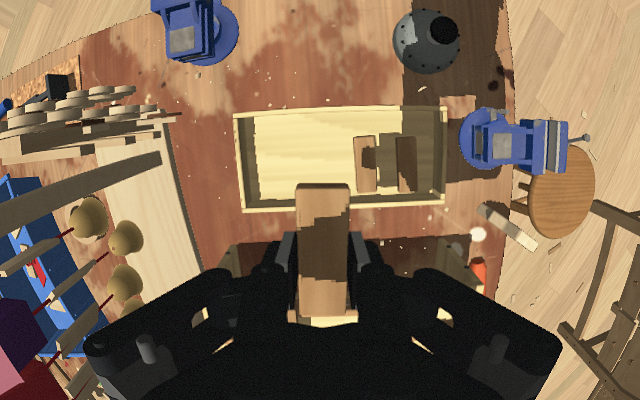

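```bash
python3 -m crank '0.1 0.01 0 0.018;0.2 0.027 0 0.018;0.29 0.027 0 0.018;0.332 0.027 0 0.018;0.332 0.027 -0.05 0.018;0.332 0.027 -0.11 0.018;0.332 0.027 -0.16 0.018;0.332 0.027 -0.19 0.018;0.332 0.027 -0.2 0.018;0.332 0.027 -0.2 0.018' && python3 -m crank '0 0 -0.003 0;0 0 -0.006 0;0 0 -0.009 0;0 0 -0.009 0'
```

```text
time_s: 39.33
eef_pos: [0.6828, 0.1095, 0.1612]
orientation: [0.722, 0.692, 0.0, 0.0]
wrist_force: [0.5, -0.2, 0.6]
width: 0.0239
time_s: 39.83
eef_pos: [0.6826, 0.1095, 0.1574]
orientation: [0.722, 0.692, 0.0, 0.0]
wrist_force: [0.1, -0.9, 0.9]
width: 0.0239
```

```bash
python3 -m crank '0 0 -0.001 0;0 0 -0.002 0;0 0 -0.002 0'
```

```text
time_s: 40.2
eef_pos: [0.6827, 0.1095, 0.1573]
orientation: [0.722, 0.692, 0.0, 0.0]
wrist_force: [-2.6, -1.7, 6.6]
width: 0.0236
```

```bash
python3 -m crank '0 0 0 0;0 0 0 0;0 0 0 0' 0.6 && python3 -m crank '0 0 0.04 0;0 0 0.12 0;0 0 0.25 0;-0.05 0 0.4 0;-0.13 0 0.47 0;-0.13 0 0.47 0;-0.13 0 0.47 0'; python3 - <<'E'
from h import *
st(); im=snap('wrist','w17.png');blanks(im,(250,405,68,128),.018)
c=im[80:270,220:470]; cv2.imwrite('pics/c17.png',cv2.resize(c[:,:,::-1],None,fx=3.2,fy=3.1,interpolation=cv2.INTER_CUBIC))
E
```

```text
time_s: 40.58
eef_pos: [0.6826, 0.1094, 0.1563]
orientation: [0.722, 0.692, -0.0, -0.0]
wrist_force: [0.2, 0.7, -0.1]
width: 0.0345
time_s: 41.45
eef_pos: [0.6307, 0.1094, 0.3443]
orientation: [0.722, 0.692, -0.0, -0.0]
wrist_force: [-0.8, -0.3, -1.1]
width: 0.0344
t 41.45 p [0.6307 0.1094 0.3443] q [ 0.722  0.692 -0.    -0.   ] F [-0.8 -0.3 -1.1] w 0.0344
thr 193.0 c 0.5541 0.2054 size 64.5 24.7 yaw -0.5 px [383. 105.]
thr 193.0 c 0.5519 0.1527 size 67.4 23.6 yaw 1.2 px [348. 105.]
```

View pics/c17.png

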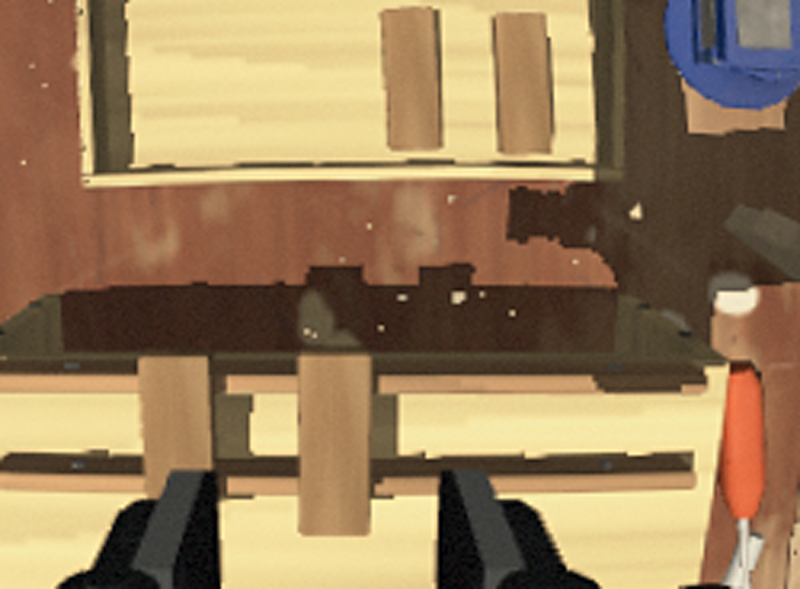

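Blank 2 is square across the rails. Third blank next.

```bash
python3 -m crank '-0.12 0.06 0 0;-0.2 0.108 0 0.042;-0.2 0.108 -0.12 0.042;-0.2 0.108 -0.26 0.042;-0.2 0.108 -0.4 0.042;-0.2 0.108 -0.53 0.042;-0.2 0.108 -0.62 0.042;-0.2 0.108 -0.67 0.042;-0.2 0.108 -0.67 0.042;-0.2 0.108 -0.67 0.042' && python3 - <<'E'
from h import *
st(); im=snap('wrist','w18.png')
E
```

```text
time_s: 42.75
eef_pos: [0.551, 0.1527, 0.0768]
orientation: [0.698, 0.716, 0.0, 0.0]
wrist_force: [0.4, -0.3, 0.1]
width: 0.0345
t 42.75 p [0.551  0.1527 0.0768] q [0.698 0.716 0.    0.   ] F [ 0.4 -0.3  0.1] w 0.0345
```

View pics/w18.png

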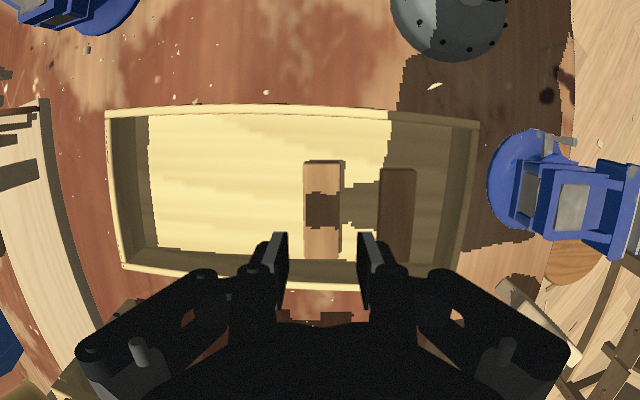

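The blank is at columns 303–340, centred in the fingers.

```bash
python3 -m crank '0 0 -0.05 0;0 0 -0.09 0;0 0 -0.12 0;0 0 -0.145 0;0 0 -0.16 0;0 0 -0.169 0;0 0 -0.169 0' && python3 -m crank '0 0 0 0;0 0 0 0;0 0 0 0;0 0 0 0' 0.9 40 && python3 -m crank '0 0 0.03 0;0 0 0.08 0;0 0 0.16 0;0 0 0.3 0;0 0 0.45 0;0 0 0.58 0;0 0 0.58 0' && python3 - <<'E'
from h import *
st(); im=snap('wrist','w19.png')
E
```

```text
time_s: 43.68
eef_pos: [0.5506, 0.1527, 0.0089]
orientation: [0.698, 0.716, -0.0, -0.0]
wrist_force: [0.1, 0.1, 0.0]
width: 0.034
time_s: 44.18
eef_pos: [0.5509, 0.1527, 0.0093]
orientation: [0.698, 0.716, 0.0, 0.0]
wrist_force: [-0.4, -0.7, 5.3]
width: 0.0236
time_s: 45.05
eef_pos: [0.552, 0.153, 0.2464]
orientation: [0.698, 0.716, 0.004, 0.002]
wrist_force: [0.1, 0.2, -1.5]
width: 0.0234
t 45.05 p [0.552  0.153  0.2464] q [0.698 0.716 0.004 0.002] F [ 0.1  0.2 -1.5] w 0.0234
```

View pics/w19.png

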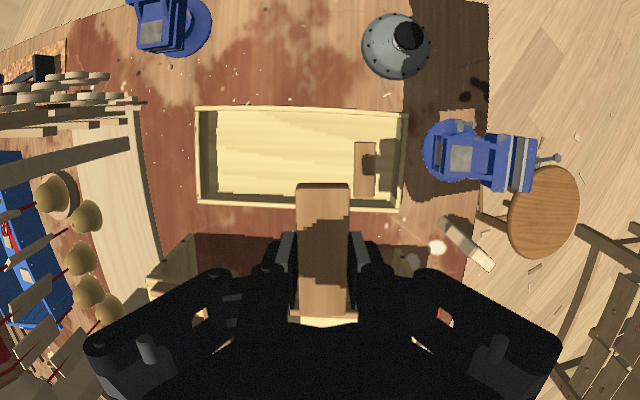

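```bash
python3 -m crank '0.1 0.01 0 -0.042;0.2 0.03 0 -0.042;0.29 0.03 0 -0.042;0.335 0.03 0 -0.042;0.335 0.03 -0.05 -0.042;0.335 0.03 -0.11 -0.042;0.335 0.03 -0.16 -0.042;0.335 0.03 -0.19 -0.042;0.335 0.03 -0.2 -0.042;0.335 0.03 -0.2 -0.042' && python3 -m crank '0 0 -0.003 0;0 0 -0.006 0;0 0 -0.009 0;0 0 -0.011 0;0 0 -0.011 0'
```

```text
time_s: 46.35
eef_pos: [0.6848, 0.1647, 0.1612]
orientation: [0.722, 0.692, 0.0, 0.0]
wrist_force: [-0.5, -0.1, -0.3]
width: 0.024
time_s: 46.98
eef_pos: [0.6847, 0.1647, 0.1574]
orientation: [0.722, 0.692, 0.0, 0.0]
wrist_force: [-3.3, -1.0, 5.9]
width: 0.0241
```

```bash
python3 -m crank '0 0 0 0;0 0 0 0;0 0 0 0' 0.6 && python3 -m crank '0 0 0.04 0;0 0 0.12 0;0 0 0.25 0;-0.05 0 0.4 0;-0.13 0 0.47 0;-0.13 0 0.47 0;-0.13 0 0.47 0'; python3 - <<'E'
from h import *
st(); im=snap('wrist','w20.png');blanks(im,(210,375,68,128),.018)
c=im[80:270,190:440]; cv2.imwrite('pics/c20.png',cv2.resize(c[:,:,::-1],None,fx=3.2,fy=3.1,interpolation=cv2.INTER_CUBIC))
E
```

```text
time_s: 47.35
eef_pos: [0.6846, 0.1646, 0.1563]
orientation: [0.722, 0.692, -0.0, -0.0]
wrist_force: [-0.8, -0.1, 0.3]
width: 0.034
time_s: 48.22
eef_pos: [0.6327, 0.1646, 0.3442]
orientation: [0.722, 0.692, -0.0, -0.0]
wrist_force: [0.9, 0.4, 0.0]
width: 0.0338
t 48.23 p [0.6327 0.1646 0.3442] q [ 0.722  0.692 -0.    -0.   ] F [0.9 0.4 0. ] w 0.0338
thr 176.0 c 0.5546 0.2061 size 66.4 24.4 yaw 1.9 px [347. 106.]
```

View pics/c20.png

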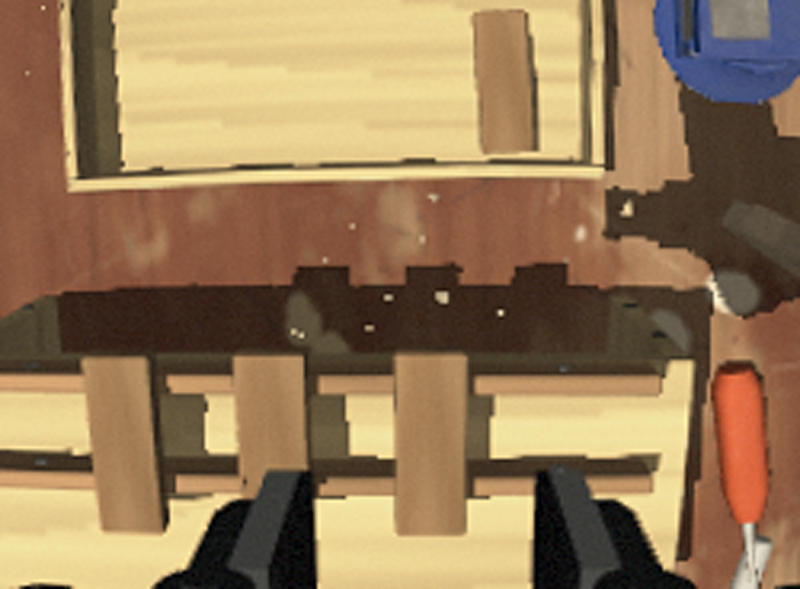

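Three are down and evenly spaced. Now the fourth.

```bash
python3 -m crank '-0.12 0.06 0 0;-0.199 0.104 0 0.047;-0.199 0.104 -0.12 0.047;-0.199 0.104 -0.26 0.047;-0.199 0.104 -0.4 0.047;-0.199 0.104 -0.53 0.047;-0.199 0.104 -0.62 0.047;-0.199 0.104 -0.67 0.047;-0.199 0.104 -0.67 0.047;-0.199 0.104 -0.67 0.047' && python3 - <<'E'
from h import *
st(); im=snap('wrist','w21.png')
E
```

```text
time_s: 49.52
eef_pos: [0.5535, 0.2063, 0.0768]
orientation: [0.696, 0.718, 0.0, 0.0]
wrist_force: [0.3, 0.1, -0.2]
width: 0.0339
t 49.52 p [0.5535 0.2063 0.0768] q [0.696 0.718 0.    0.   ] F [ 0.3  0.1 -0.2] w 0.0339
```

View pics/w21.png

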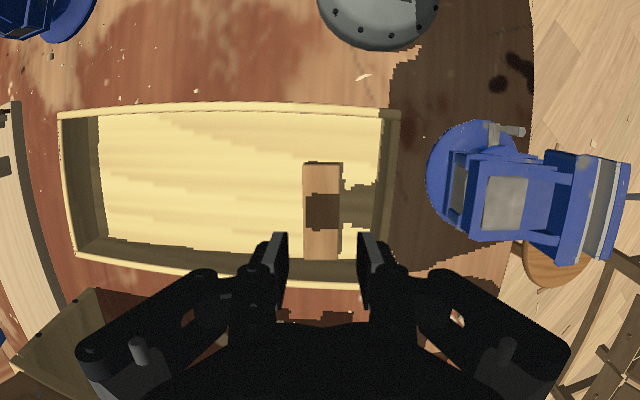

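```bash
python3 -m crank '0 0 -0.05 0;0 0 -0.09 0;0 0 -0.12 0;0 0 -0.145 0;0 0 -0.16 0;0 0 -0.169 0;0 0 -0.169 0' && python3 -m crank '0 0 0 0;0 0 0 0;0 0 0 0;0 0 0 0' 0.9 40 && python3 -m crank '0 0 0.03 0;0 0 0.08 0;0 0 0.16 0;0 0 0.3 0;0 0 0.45 0;0 0 0.58 0;0 0 0.58 0' && python3 - <<'E'
from h import *
st(); im=snap('wrist','w22.png')
E
```

```text
time_s: 50.45
eef_pos: [0.5531, 0.2063, 0.0089]
orientation: [0.696, 0.718, 0.0, 0.0]
wrist_force: [0.5, 0.3, -0.2]
width: 0.0344
time_s: 50.95
eef_pos: [0.5533, 0.2064, 0.0093]
orientation: [0.696, 0.718, 0.0, 0.0]
wrist_force: [-0.7, 0.5, 5.9]
width: 0.0235
time_s: 51.82
eef_pos: [0.5544, 0.2067, 0.2465]
orientation: [0.696, 0.718, 0.004, 0.002]
wrist_force: [-0.6, -0.4, -0.9]
width: 0.0237
t 51.83 p [0.5544 0.2067 0.2465] q [0.696 0.718 0.004 0.002] F [-0.6 -0.4 -0.9] w 0.0237
```

View pics/w22.png

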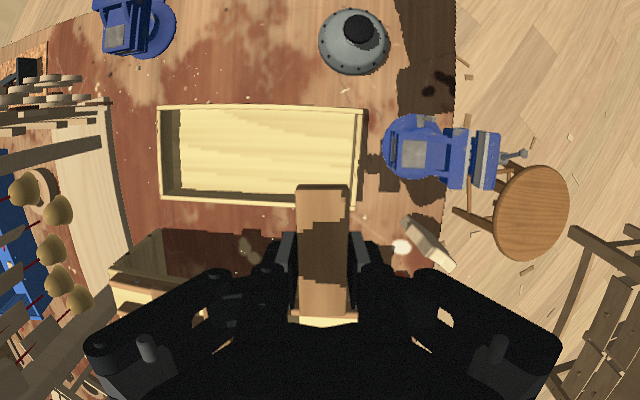

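```bash
python3 -m crank '0.1 0.01 0 -0.047;0.2 0.033 0 -0.047;0.29 0.033 0 -0.047;0.335 0.033 0 -0.047;0.335 0.033 -0.05 -0.047;0.335 0.033 -0.11 -0.047;0.335 0.033 -0.16 -0.047;0.335 0.033 -0.19 -0.047;0.335 0.033 -0.2 -0.047;0.335 0.033 -0.2 -0.047' && python3 -m crank '0 0 -0.003 0;0 0 -0.006 0;0 0 -0.009 0;0 0 -0.011 0;0 0 -0.011 0'
```

```text
time_s: 53.12
eef_pos: [0.6872, 0.2195, 0.1613]
orientation: [0.722, 0.692, 0.0, 0.0]
wrist_force: [0.4, 0.4, 0.0]
width: 0.0237
time_s: 53.75
eef_pos: [0.6871, 0.2195, 0.1574]
orientation: [0.722, 0.692, 0.0, 0.0]
wrist_force: [-3.6, -1.6, 4.7]
width: 0.0236
```

```bash
python3 -m crank '0 0 0 0;0 0 0 0;0 0 0 0' 0.6 && python3 -m crank '0 0 0.04 0;0 0 0.12 0;0 0 0.25 0;-0.05 0 0.4 0;-0.13 -0.1 0.52 0;-0.2 -0.2 0.52 0;-0.2 -0.2 0.52 0;-0.2 -0.2 0.52 0' - ; python3 - <<'E'
from h import *
st(); im=snap('wrist','w23.png')
c=im[100:300,190:450]; cv2.imwrite('pics/c23.png',cv2.resize(c[:,:,::-1],None,fx=3,fy=3,interpolation=cv2.INTER_CUBIC))
E
```

```text
time_s: 54.12
eef_pos: [0.687, 0.2195, 0.1563]
orientation: [0.722, 0.692, -0.0, -0.0]
wrist_force: [-0.5, 0.5, -0.1]
width: 0.034
time_s: 55.12
eef_pos: [0.6072, 0.1397, 0.3654]
orientation: [0.722, 0.692, 0.001, 0.0]
wrist_force: [0.1, 0.4, -0.1]
width: 0.0345
t 55.12 p [0.6072 0.1397 0.3654] q [0.722 0.692 0.001 0.   ] F [ 0.1  0.4 -0.1] w 0.0345
```

View pics/c23.png

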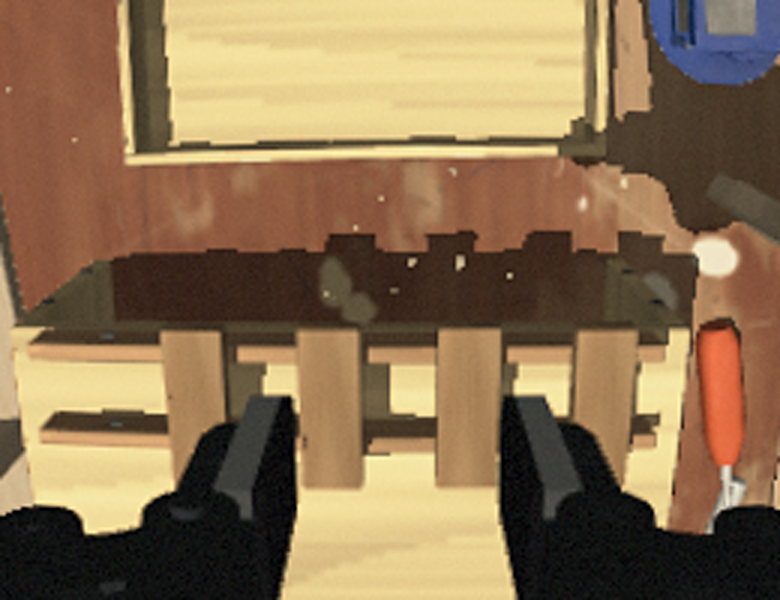

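All four lie across the rails with clear gaps. I'll check the centring numerically in this view.

```bash
python3 - <<'E'
from h import *
w=lambda x,y,z: onz('wrist',190+x/3,100+y/3,z)[:2].round(4).tolist()
for n,f,b in(('1',[(160,331),(220,331)],None),('2',[(297,330),(361,329)],[(304,487),(363,486)]),('3',[(438,328),(501,328)],[(436,486),(497,486)]),('4',[(577,330),(638,330)],None)):
    print(n,[w(*p,.166) for p in f],b and [w(*p,.166) for p in b])
print('front rail',w(100,342,.154),w(100,360,.154),w(560,345,.154),w(560,362,.154),'back',w(100,430,.154),w(100,445,.154),w(400,433,.154),w(400,451,.154))
p=[w(*q,.04) for q in((130,163),(600,157))]; print('tray back',p)
E
```

```text
1 [[0.6473, 0.0465], [0.6481, 0.0707]] None
2 [[0.6488, 0.1009], [0.6493, 0.1257]] [[0.7166, 0.0986], [0.7169, 0.1228]]
3 [[0.6502, 0.1552], [0.6512, 0.1796]] [[0.7182, 0.1527], [0.7195, 0.1778]]
4 [[0.6534, 0.2095], [0.6546, 0.2342]] None
front rail [0.6549, 0.0164] [0.6628, 0.0153] [0.6634, 0.2049] [0.6707, 0.205] back [0.6945, 0.0105] [0.7016, 0.0094] [0.699, 0.1388] [0.7072, 0.1384]
tray back [[0.595, 0.0036], [0.6026, 0.2458]]
```

Blank 2 centres at x = 0.683 and the rails' mid at 0.6826, so they agree. All gaps are about 30 mm. Now over to the timer.

```bash
python3 -m crank '-0.12 0.06 0 0;-0.24 0.12 0 0;-0.36 0.18 0 0;-0.42 0.24 0 0;-0.42 0.24 -0.1 0;-0.42 0.24 -0.2 0;-0.42 0.24 -0.2 0' 1 30; python3 - <<'E'
from h import *
st(); im=snap('wrist','w24.png')
E
```

```text
time_s: 56.05
eef_pos: [0.4381, 0.2358, 0.2824]
orientation: [0.721, 0.693, -0.003, -0.001]
wrist_force: [-0.0, -0.3, 0.0]
width: -0.0001
t 56.05 p [0.4381 0.2358 0.2824] q [ 0.721  0.693 -0.003 -0.001] F [-0.  -0.3  0. ] w -0.0001
```

View pics/w24.png

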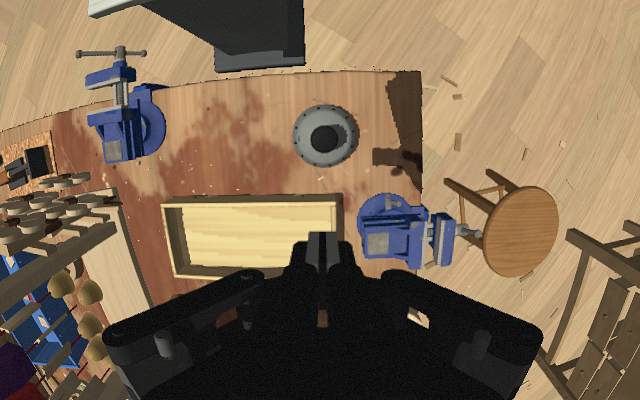

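The plunger head is at (324,138), on the dome centred at (325,136).

```bash
python3 - <<'E'
from h import *
im=cv2.imread('pics/w24.png')
g=im[110:165,295:355].max(2); m=(g<45).astype(np.uint8); n,l,s,c=cv2.connectedComponentsWithStats(m); i=1+s[1:,4].argmax(); print(s[i],c[i]+[295,110])
st(); u,v=c[i]+[295,110]; print(onz('wrist',u,v,.078)); print(onz('wrist',u-s[i][2]/2,v,.078),onz('wrist',u+s[i][2]/2,v,.078)); print('dome',onz('wrist',325.5,136.5,.01))
E
```

```text
[ 16  16  28  27 559] [324.49731664 138.7960644 ]
t 56.1 p [0.4391 0.236  0.2844] q [ 0.721  0.693 -0.001 -0.   ] F [0.3 0.1 0.9] w -0.0004
[0.40078885 0.24100387 0.078     ]
[0.40012698 0.2253291  0.078     ] [0.40136421 0.25669393 0.078     ]
dome [0.40304622 0.24283306 0.01      ]
```

```bash
python3 -m crank '-0.095 0.012 0 0;-0.095 0.012 -0.15 0;-0.095 0.012 -0.28 0;-0.095 0.012 -0.38 0;-0.095 0.012 -0.44 0;-0.095 0.012 -0.465 0;-0.095 0.012 -0.465 0;-0.095 0.012 -0.465 0'; python3 - <<'E'
from h import *
st(); im=snap('wrist','w25.png')
E
```

```text
time_s: 57.1
eef_pos: [0.4019, 0.2407, 0.0998]
orientation: [0.722, 0.692, 0.001, 0.0]
wrist_force: [0.5, -0.0, 0.2]
width: 0.0001
t 57.1 p [0.4019 0.2407 0.0998] q [0.722 0.692 0.001 0.   ] F [ 0.5 -0.   0.2] w 0.0001
```

View pics/w25.png

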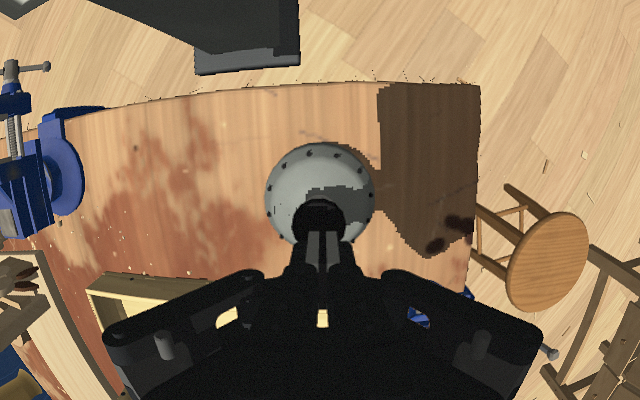

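The fingertips sit over the plunger head. Before pressing, I'll check the hook and tray from the top camera, in case either was knocked.

```bash
python3 - <<'E'
from h import *
im=snap('top','t25.png'); im2=snap('scene','s25.png')
a=cv2.resize(im[235:310,330:470],None,fx=4,fy=4,interpolation=cv2.INTER_CUBIC); b=cv2.resize(im2[130:300,140:480],(560,280),interpolation=cv2.INTER_CUBIC)
cv2.imwrite('pics/c25.png',np.vstack([a,b])[:,:,::-1])
E
```

```text
(no output)
```

View pics/c25.png

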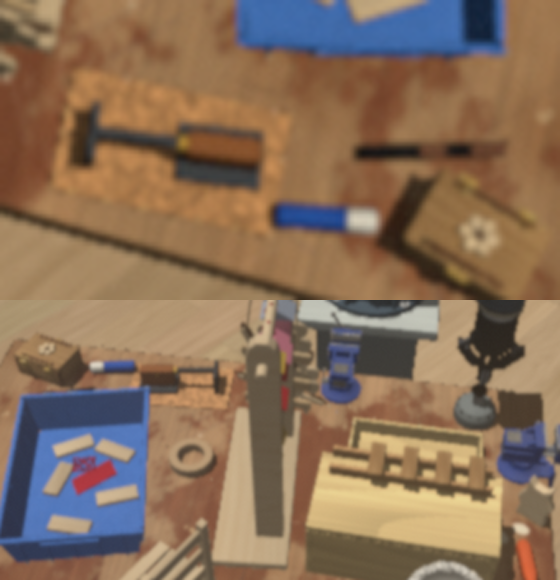

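The hook is on the mat, the tray is clear and four blanks are on the rails. Pressing.

```bash
python3 -m crank '0 0 -0.02 0;0 0 -0.04 0;0 0 -0.055 0;0 0 -0.065 0;0 0 -0.075 0;0 0 -0.085 0;0 0 -0.085 0;0 0 -0.085 0'
```

```text
time_s: 58.25
eef_pos: [0.4008, 0.2402, 0.0645]
orientation: [0.722, 0.692, -0.0, -0.0]
wrist_force: [-3.2, -1.7, 5.6]
width: 0.0
```

```bash
python3 -m crank '0 0 -0.002 0;0 0 -0.004 0;0 0 -0.004 0;0 0 -0.004 0'
```

```text
time_s: 58.75
eef_pos: [0.401, 0.2403, 0.0638]
orientation: [0.722, 0.692, 0.0, 0.0]
wrist_force: [-6.9, -4.2, 22.1]
width: -0.0
```

Force jumped to 22 N at z = 0.0638, so the stop is reached (nominal 0.064). Raising off and doing a last check.

```bash
python3 -m crank '0 0 0.03 0;0 0 0.1 0;0 0 0.2 0;0 0 0.35 0;-0.05 0 0.5 0;-0.1 0.05 0.55 0;-0.1 0.05 0.55 0;-0.1 0.05 0.55 0' - ; python3 - <<'E'
from h import *
st(); im=snap('top','t26.png'); im2=snap('scene','s26.png')
a=cv2.resize(im[100:310,180:470],(560,406),interpolation=cv2.INTER_CUBIC); cv2.imwrite('pics/c26.png',a[:,:,::-1])
b=cv2.resize(im2[130:300,140:480],(800,400),interpolation=cv2.INTER_CUBIC); cv2.imwrite('pics/c27.png',b[:,:,::-1])
E
```

```text
time_s: 59.75
eef_pos: [0.361, 0.26, 0.2821]
orientation: [0.722, 0.692, -0.0, -0.0]
wrist_force: [-0.0, -0.4, -0.6]
width: 0.0001
t 59.75 p [0.361  0.26   0.2821] q [ 0.722  0.692 -0.    -0.   ] F [-0.  -0.4 -0.6] w 0.0001
```

View pics/c26.png

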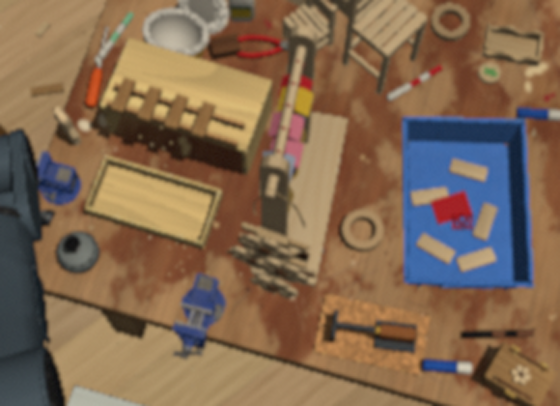

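View pics/c27.png

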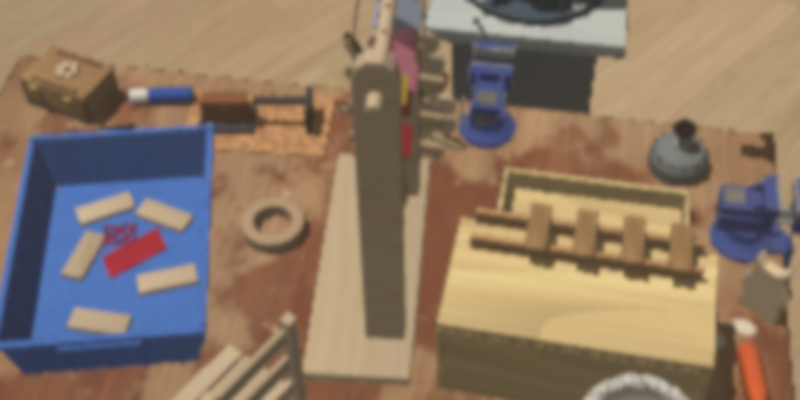

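Both views show four blanks on the rails, an empty tray clear of the shelf, the hook on the mat and the bystanders in place. Handing in.

```bash
python3 -c "
from cell import robot; print(robot.close_job())"
```

```text
the job is handed in; nothing more can be done
None
```

The job is done and handed in at about 60 s; no verdict was reported.

- **Tray:** I pulled it straight out with the hook until its back edge stood about 60 mm in front of the shelf.
- **Hook:** It is back on the cork mat, sole down, and the last pictures still show it there.
- **Blanks:** All four lie across both rails with about 30 mm between them. The rails' mid measured x = 0.6826 m beside blank 2. Blank 2 measured 0.683 there, and the blanks I measured lie within about a degree of square. For blanks 1 and 4 only the front edges were visible in that last check. I set the row toward the left end of the rails rather than centred along their length, to keep the arm clear of the flower board.
- **Timer:** I pressed the plunger until the force rose to 22 N at tool height 0.0638 m, against a nominal stop at 0.064 m. The plunger joint itself could not be read directly.
- **Bystanders:** The cat figure, tape roll and glue stick look undisturbed in the final views.

No check failed. Two independent estimates of the rails' position differed by 1–2 mm, which is within the camera calibration error. I saw no sign of the hook or tray being knocked aside, or of the grip slackening.

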